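Charge the tumbler with finishing stones and set its timer

ROBOT

A 6-joint arm with a two-finger parallel gripper is mounted at the origin on the work surface. World frame = base frame: x ahead of the robot, y to its left, z up, the work surface at z = 0. Lengths are in m, angles in rad, forces in N, time in s.
With the tool pointing down it reaches from about 0.3 to 0.775 m from the base axis. Payload 14.6 kg.
Tool frame: the origin (TCP) lies at the very end of the fingers, on their centre line; the grasp point (between the pads) lies 19 mm behind it (robot.hold_point_z is the distance from the TCP to the grasp point, in m); z points along the fingers, y is the line along which they close (so a half turn about z gives the same grasp; the last joint's range is limited). The gripper opens to 85 mm and grips with 20 to 120 N. Pads are 22 mm wide; open, the fingers measure 114 mm over their backs; the gripper's body (76 mm by 85 mm) begins 54 mm behind the grasp point. The pads swing forward as they close: fully open they stand 13 mm farther back than shut.
Start: joints at [-1.218, 0.3, 1.521, -0, 1.321, -0.067], TCP at [0.224, -0.502, 0.231] pointing down, gripper open.
Joint ranges: [-3.03, 3.03], [-0.79, 2.21], [0.23, 2.52], [-1.04, 4.18], [0, 3.07], [-2.55, 2.55]. Speed limits (rad/s): [2.22, 2.22, 2.57, 3.14, 3.14, 3.14].

INTERFACE

Orientations are given as a 3x3 rotation matrix whose columns are the frame's x, y, z axes.
In Python, from plant import telemetry, eyes, ticket, robot gives the robot as it stands.
- The arm moves only by the tool carry_out, never from a script. Its arguments are lists of equal length, an entry for each row: "xyz": the shift along the world's x, y, z scaled (see below), a list of three; "rotation": the turn, a rotation vector about the world's x, y, z scaled (see below), a list of three; "fingers": the closure, from 0 (fully open) to 1 (shut). In form: {"xyz": [[tx, ty, tz], ...], "rotation": [[rx, ry, rz], ...], "fingers": [fingers, ...]}. A call has 1 to 20 rows; each row shifts and turns the commanded pose from where the row before left it; what a row does not reach is not made up. The controller multiplies each number of a shift by 3 cm and each number of a turn by 6 degrees. A row lasts 1/8 s, in which the tool goes at most 62.5 mm and 10.7 degrees, less where a joint would pass 70% of its speed; a pose out of reach is approached as far as the arm can. A call with a number of a shift or a turn outside -1 to 1 is refused whole. A call with a gripper value outside its range is refused whole. The fingers move at their own pace and stop on an object; the grip force is fixed at half the most. Time passes only in rows, so rows that do not move let the fingers close. It gives the time, the measured TCP pose, the force, the opening and the grip force at its end, in the units of the state.
- telemetry.get_obs(): the state, without advancing time (a new reading comes with each control period).
- eyes.camera(name): name is "side" or "top" or "wrist"; returns a dict with "pixels" (420x560x3 uint8, red, green, blue), "camera_matrix" (3x3 intrinsics, pixels), "camera_from_world" (4x4, takes a point from world to camera coordinates). Camera axes: x right, y up, looking along -z (the intrinsics and any distortion apply to the point x, -y, -z); pixel columns grow to the right and rows downward; lengths in m; the calibration is good to about 2 mm. A picture is of the moment at which its call begins. There is no depth.
- ticket.finish_job(): hands the job in; it is judged then, once.
Trained networks look in the newest picture that a camera, given by its name, has taken for a name from the list of things; names that differ only in an ending like _2 or _b are one class to them, and where a whole thing is asked for, a point or a joint stands for the part that bears it (a point fixed in the world has none). Each returns a list of dicts, best first, with "confidence" (0 to 1); they miss things now and then, are a little off and sometimes report something else, mostly with a low value. They report only what shows in the picture. A call takes as long as a camera call. They do not tell look-alikes from the thing itself.
- eyes.regions_of(camera, target): "mask" (420x560 bool, what is visible of it) and "extent" ([centre column, centre row, width, height] in pixels, round what is visible of it).
The state is a dict: "t": time; "joint_pos": joint angles; "qd": joint speeds; "joint_torque": joint torques, N m; "ee_pos": TCP position; "ee_rot": TCP orientation; "force": force on the tool from outside, world axes, zero at the start; "torque": the same for the moment, N m; "opening": finger opening in m; "grip_force": force on a finger pad.
Only numpy, scipy, OpenCV 4.12 (cv2) and the standard library are available. Lean on these libraries where they do the work, as an engineer would, in place of code of your own. Each camera call takes 0.05 s, during which the arm holds its last target. There are 200 camera calls.

TASK

With the hand scoop, transfer at least four of the white finishing stones from the black tub into the tumbler's bowl; do not touch the stones with the gripper, and leave none in the scoop or on the bench. Then turn the tumbler's timer knob so that its pointer stands at the raised white mark, and finish with the scoop standing flat on the bench, outside the tub. Leave the bottle, bracket and spanner where they are.

Things in the scene. Friction and masses are not known exactly. Their poses are not given: they have to be found in the camera images.
- scoop: stainless hand scoop, 160 g. Flat bottom 105 long (x -45 to +60) x 96 wide, origin on its underside; open mouth towards +x, z up. Sheet 3 thick; back wall 42 high, side walls 38 (rear half) then 30 high, none on the foremost 10. Straight dark handle 22 wide (y) x 16 x 125 long, from the back wall (x -43, z 34) rising backwards (to -x) at 50 degrees
- scoop_grip (a point): good grip point on the handle's centre line, at (-104, 0, 107) mm in the scoop's frame, 30 mm below the handle's upper end; pinch the handle across its 22 mm width (scoop's y)
- tub: narrow open black plastic tub fixed to the bench, outside 258 long (x) x 116 wide (y) x 55 high, walls and floor 4 thick; origin at the centre of its underside. The stones lie in the half towards its +x end (the end farther from the robot); the other half is clear
- tumbler: green bench vibratory finisher, fixed, 62 high base 210 square (origin at its underside) with an open grey bowl: axis at x +10, rim 150 above the bench, inside radius 100 at the rim, 65 at the floor, floor 83 above the bench, steel hub cone (radius 20, 34 high) in the middle. Control panel 85 x 150 at its front (-x), tilted 28 degrees, facing up and to the robot
- bowl (a point): point on the bowl's axis, 108 above the bench, 42 below the rim
- timer (a joint): timer knob on the sloping panel, rad: 0 to 2.6, grows clockwise as seen facing the panel; the pointer meets the raised white rib (the mark) at 1.90
- timer_grip (a point): middle of the timer's bar grip, on the turning axis. z is the turning axis (out of the panel, 28 degrees from vertical), x runs along the bar; it turns with the knob. Bar 42 long, 14 thick, 32 high (its top is 7 above this point); the white pointer line is on its -x end. Pinch it across its thickness (y)
- mark (a point): the raised white rib on the panel beside the timer, 16 x 5, 44 mm from the knob's axis (this point), to the upper left as seen by someone facing the panel
- stone0_mid (a point): middle of a white ceramic finishing stone: short bevelled barrel, 22 in diameter and 22 high, 20 g
- stone1_mid (a point): middle of a white ceramic finishing stone: short bevelled barrel, 22 in diameter and 22 high, 20 g
- stone2_mid (a point): middle of a white ceramic finishing stone: short bevelled barrel, 22 in diameter and 22 high, 20 g
- stone3_mid (a point): middle of a white ceramic finishing stone: short bevelled barrel, 22 in diameter and 22 high, 20 g
- stone4_mid (a point): middle of a white ceramic finishing stone: short bevelled barrel, 22 in diameter and 22 high, 20 g
- stone5_mid (a point): middle of a white ceramic finishing stone: short bevelled barrel, 22 in diameter and 22 high, 20 g
- stone6_mid (a point): middle of a white ceramic finishing stone: short bevelled barrel, 22 in diameter and 22 high, 20 g
- stone7_mid (a point): middle of a white ceramic finishing stone: short bevelled barrel, 22 in diameter and 22 high, 20 g
- compound_bottle: white bottle of compound, 60 in diameter, 170 high (bystander); origin under its centre
- bracket: aluminium angle bracket 70 x 50, 58 high (bystander); origin under its centre
- spanner: steel spanner lying on the bench (bystander), about 140 long
Mind the look-alikes: they are no part of the job. Several things have the shape of the scoop; the one meant has the colours described above.

How it is judged:
On the way, in this order (a step that is already met when the one before it is completed fails the run):
1. at least four stones are in the bowl ((distance between each of stone4_mid, stone5_mid, stone6_mid, stone7_mid and bowl below 0.1 m or ((distance between stone0_mid and bowl below 0.1 m or distance between stone1_mid and bowl below 0.1 m or distance between stone2_mid and bowl below 0.1 m or distance between stone3_mid and bowl below 0.1 m) and (distance between each of stone4_mid, stone5_mid, stone6_mid and bowl below 0.1 m or distance between each of stone4_mid, stone5_mid, stone7_mid and bowl below 0.1 m or distance between each of stone4_mid, stone6_mid, stone7_mid and bowl below 0.1 m or distance between each of stone5_mid, stone6_mid, stone7_mid and bowl below 0.1 m)) or ((distance between each of stone0_mid, stone1_mid and bowl below 0.1 m or distance between each of stone0_mid, stone2_mid and bowl below 0.1 m or distance between each of stone0_mid, stone3_mid and bowl below 0.1 m or distance between each of stone1_mid, stone2_mid and bowl below 0.1 m or distance between each of stone1_mid, stone3_mid and bowl below 0.1 m or distance between each of stone2_mid, stone3_mid and bowl below 0.1 m) and (distance between each of stone4_mid, stone5_mid and bowl below 0.1 m or distance between each of stone4_mid, stone6_mid and bowl below 0.1 m or distance between each of stone4_mid, stone7_mid and bowl below 0.1 m or distance between each of stone5_mid, stone6_mid and bowl below 0.1 m or distance between each of stone5_mid, stone7_mid and bowl below 0.1 m or distance between each of stone6_mid, stone7_mid and bowl below 0.1 m)) or ((distance between each of stone0_mid, stone1_mid, stone2_mid and bowl below 0.1 m or distance between each of stone0_mid, stone1_mid, stone3_mid and bowl below 0.1 m or distance between each of stone0_mid, stone2_mid, stone3_mid and bowl below 0.1 m or distance between each of stone1_mid, stone2_mid, stone3_mid and bowl below 0.1 m) and (distance between stone4_mid and bowl below 0.1 m or distance between stone5_mid and bowl below 0.1 m or distance between stone6_mid and bowl below 0.1 m or distance between stone7_mid and bowl below 0.1 m)) or distance between each of stone0_mid, stone1_mid, stone2_mid, stone3_mid and bowl below 0.1 m)), for 0.2 s.
2. the timer is then turned to the mark (value of joint timer between 1.77 and 2.03 rad), for 0.2 s.
At the end, for the whole second after the job is handed in: at least four of the eight stones in the bowl (within 100 mm of bowl), every other one in the tub; timer within 0.13 rad of the mark (1.90); scoop at rest, flat (within 7 degrees, underside below 10 mm) on the bench, its origin over 100 mm from the tub's (all of step 2 and (distance between each of stone4_mid, stone5_mid, stone6_mid, stone7_mid and bowl below 0.1 m or ((distance between stone0_mid and bowl below 0.1 m or distance between stone1_mid and bowl below 0.1 m or distance between stone2_mid and bowl below 0.1 m or distance between stone3_mid and bowl below 0.1 m) and (distance between each of stone4_mid, stone5_mid, stone6_mid and bowl below 0.1 m or distance between each of stone4_mid, stone5_mid, stone7_mid and bowl below 0.1 m or distance between each of stone4_mid, stone6_mid, stone7_mid and bowl below 0.1 m or distance between each of stone5_mid, stone6_mid, stone7_mid and bowl below 0.1 m)) or ((distance between each of stone0_mid, stone1_mid and bowl below 0.1 m or distance between each of stone0_mid, stone2_mid and bowl below 0.1 m or distance between each of stone0_mid, stone3_mid and bowl below 0.1 m or distance between each of stone1_mid, stone2_mid and bowl below 0.1 m or distance between each of stone1_mid, stone3_mid and bowl below 0.1 m or distance between each of stone2_mid, stone3_mid and bowl below 0.1 m) and (distance between each of stone4_mid, stone5_mid and bowl below 0.1 m or distance between each of stone4_mid, stone6_mid and bowl below 0.1 m or distance between each of stone4_mid, stone7_mid and bowl below 0.1 m or distance between each of stone5_mid, stone6_mid and bowl below 0.1 m or distance between each of stone5_mid, stone7_mid and bowl below 0.1 m or distance between each of stone6_mid, stone7_mid and bowl below 0.1 m)) or ((distance between each of stone0_mid, stone1_mid, stone2_mid and bowl below 0.1 m or distance between each of stone0_mid, stone1_mid, stone3_mid and bowl below 0.1 m or distance between each of stone0_mid, stone2_mid, stone3_mid and bowl below 0.1 m or distance between each of stone1_mid, stone2_mid, stone3_mid and bowl below 0.1 m) and (distance between stone4_mid and bowl below 0.1 m or distance between stone5_mid and bowl below 0.1 m or distance between stone6_mid and bowl below 0.1 m or distance between stone7_mid and bowl below 0.1 m)) or distance between each of stone0_mid, stone1_mid, stone2_mid, stone3_mid and bowl below 0.1 m) and (distance between stone0_mid and bowl below 0.1 m or (x of stone0_mid in the frame of tub between -0.125 and 0.125 m and y of stone0_mid in the frame of tub between -0.054 and 0.054 m and height (world z) of stone0_mid below 0.055 m)) and (distance between stone1_mid and bowl below 0.1 m or (x of stone1_mid in the frame of tub between -0.125 and 0.125 m and y of stone1_mid in the frame of tub between -0.054 and 0.054 m and height (world z) of stone1_mid below 0.055 m)) and (distance between stone2_mid and bowl below 0.1 m or (x of stone2_mid in the frame of tub between -0.125 and 0.125 m and y of stone2_mid in the frame of tub between -0.054 and 0.054 m and height (world z) of stone2_mid below 0.055 m)) and (distance between stone3_mid and bowl below 0.1 m or (x of stone3_mid in the frame of tub between -0.125 and 0.125 m and y of stone3_mid in the frame of tub between -0.054 and 0.054 m and height (world z) of stone3_mid below 0.055 m)) and (distance between stone4_mid and bowl below 0.1 m or (x of stone4_mid in the frame of tub between -0.125 and 0.125 m and y of stone4_mid in the frame of tub between -0.054 and 0.054 m and height (world z) of stone4_mid below 0.055 m)) and (distance between stone5_mid and bowl below 0.1 m or (x of stone5_mid in the frame of tub between -0.125 and 0.125 m and y of stone5_mid in the frame of tub between -0.054 and 0.054 m and height (world z) of stone5_mid below 0.055 m)) and (distance between stone6_mid and bowl below 0.1 m or (x of stone6_mid in the frame of tub between -0.125 and 0.125 m and y of stone6_mid in the frame of tub between -0.054 and 0.054 m and height (world z) of stone6_mid below 0.055 m)) and (distance between stone7_mid and bowl below 0.1 m or (x of stone7_mid in the frame of tub between -0.125 and 0.125 m and y of stone7_mid in the frame of tub between -0.054 and 0.054 m and height (world z) of stone7_mid below 0.055 m)) and height (world z) of scoop below 0.01 m and angle between scoop's own z axis and vertical below 0.12 rad and horizontal distance between scoop and tub above 0.1 m and linear speed of scoop below 0.02 m/s); the robot touches nothing.
It fails at once if a bystander (bottle, bracket or spanner) is moved by more than 30 mm (distance of any of compound_bottle, bracket, spanner from where it was at the start of the episode above 0.03 m).
It fails at once if the gripper's fingers touch a stone (over 1 N) (contact force between the fingers and stone0 above 1 N or contact force between the fingers and stone1 above 1 N or contact force between the fingers and stone2 above 1 N or contact force between the fingers and stone3 above 1 N or contact force between the fingers and stone4 above 1 N or contact force between the fingers and stone5 above 1 N or contact force between the fingers and stone6 above 1 N or contact force between the fingers and stone7 above 1 N).
It also fails if it takes over 72 s, if anything falls off the work surface, if the arm or the gripper's body presses on something with over 40 N, if the wrist force passes 120 N, or if a joint passes its speed limit or range.

## Working session

There is one attempt and no reset: what is moved stays moved. The work goes in short steps, Python scripts to look and compute and a tool call to move; the robot and the scene stay as the last step left them, time stands still between calls to the robot, and variables do not carry over. Pictures are saved under pics/ and viewed, at most 10 in all, crops included, and the job is handed in when it is done.

Besides the shell and the picture viewer there is one more tool, called after ">>>" as name(argument=value, ...) on one line, values as JSON. carry_out: Moves the arm, as the interface text tells. Its arguments: {"type":"object","properties":{"xyz":{"type":"array"},"rotation":{"type":"array"},"fingers":{"type":"array"}},"required":["xyz","rotation","fingers"]}

```bash
mkdir -p pics; ls; cat > h.py <<'E'
import numpy as np, cv2
from plant import telemetry, eyes, ticket, robot
def snap(n,f=None):
    c=eyes.camera(n)
    if f: cv2.imwrite('pics/'+f,cv2.cvtColor(c['pixels'],cv2.COLOR_RGB2BGR))
    return c
def ray(c,u,v):
    T=c['camera_from_world'];K=c['camera_matrix']
    p=np.linalg.solve(K,[u,v,1.]); d=T[:3,:3].T@np.array([p[0],-p[1],-p[2]])
    return -T[:3,:3].T@T[:3,3],d
def at(c,u,v,z):
    o,d=ray(c,u,v); return o+d*(z-o[2])/d[2]
def proj(c,P):
    T=c['camera_from_world'];P=np.atleast_2d(P);q=P@T[:3,:3].T+T[:3,3]
    q=q*[1,-1,-1]; q=q@c['camera_matrix'].T; return q[:,:2]/q[:,2:]
E
python3 - <<'E'
from h import *
a=snap('top','top0.png');b=snap('side','side0.png')
for c in(a,b):
    print(c['camera_matrix'].round(1).tolist(),ray(c,280,210),{k:v.shape if hasattr(v,'shape') else v for k,v in c.items()if k not in('pixels','camera_matrix','camera_from_world')})
for cam in('top','side'):
  for n in('scoop','tub','tumbler','timer','mark','stone0_mid','compound_bottle','bracket','spanner'):
    print(cam,n,[(round(d['confidence'],2),np.round(d['extent']).astype(int).tolist()) for d in eyes.regions_of(cam,n)])
o=telemetry.get_obs();print(o['t'],o['ee_pos'],o['ee_rot'],robot.hold_point_z)
E
```

```text
pics
[[386.7, 0.0, 281.9], [0.0, 386.7, 208.4], [0.0, 0.0, 1.0]] (array([0.38554846, 0.00183138, 1.13889346]), array([ 0.16071899,  0.01461839, -0.98691252])) {}
[[385.0, 0.0, 279.5], [0.0, 385.0, 208.3], [0.0, 0.0, 1.0]] (array([ 0.41320976, -0.57822449,  0.59043537]), array([ 0.1627782 ,  0.7291088 , -0.66477406])) {}
top scoop [(0.96, [203, 128, 77, 49]), (0.87, [384, 329, 68, 79]), (0.79, [287, 222, 38, 62])]
top tub [(0.89, [380, 213, 50, 95]), (0.29, [191, 270, 19, 21])]
top tumbler [(0.57, [186, 226, 81, 111]), (0.48, [262, 138, 18, 34]), (0.31, [381, 212, 49, 90])]
top timer [(0.67, [192, 271, 16, 22])]
top mark [(0.67, [185, 225, 89, 115])]
top stone0_mid [(0.57, [376, 201, 6, 6])]
top compound_bottle [(0.63, [262, 137, 22, 32])]
top bracket [(0.88, [320, 155, 22, 29])]
top spanner [(0.76, [290, 281, 16, 41])]
side scoop [(0.96, [359, 141, 33, 80]), (0.92, [273, 213, 88, 66]), (0.56, [99, 360, 169, 89])]
side tub [(0.69, [324, 336, 181, 109])]
side tumbler [(0.57, [254, 139, 126, 95]), (0.36, [274, 214, 95, 67])]
side timer [(0.54, [199, 145, 18, 21])]
side mark [(0.62, [254, 139, 120, 90])]
side stone0_mid [(0.67, [339, 336, 13, 15]), (0.28, [200, 144, 24, 15])]
side compound_bottle [(0.75, [374, 174, 36, 73]), (0.54, [204, 249, 68, 15])]
side bracket [(0.8, [383, 249, 45, 39])]
side spanner [(0.8, [202, 249, 66, 15])]
1.0 [ 0.22416347 -0.50223161  0.23126189] [[ 9.13190165e-01  4.07533708e-01 -1.06405363e-05]
 [ 4.07533708e-01 -9.13190164e-01  3.29001627e-05]
 [ 3.69109225e-06 -3.43804822e-05 -9.99999999e-01]] 0.0187
```

View pics/top0.png

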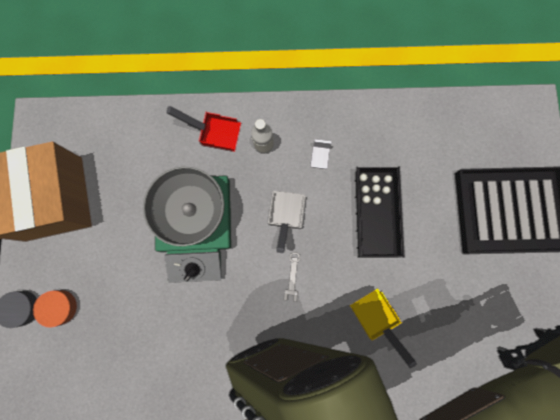

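View pics/side0.png

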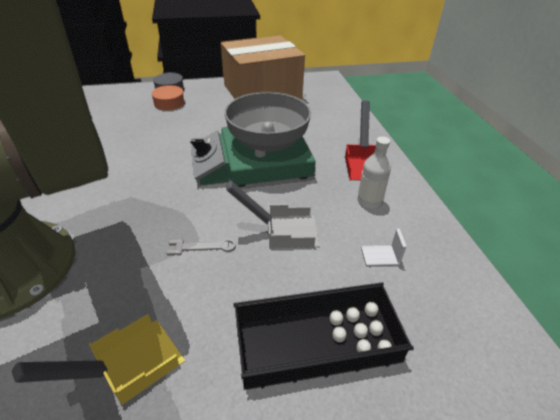

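The top view shows three scoop shapes: red (220,130), bare steel with a dark handle (288,215) and yellow (376,315). The steel one at (288,215) matches the description. The tub is at (380,212) with the stones at its far end, the tumbler's bowl is at (186,207), and the knob is at (192,270). I'll check the scoop, knob and tub in one close crop composite.

```bash
python3 - <<'E'
from h import *
a=cv2.imread('pics/top0.png');b=cv2.imread('pics/side0.png')
def cr(i,x,y,w,h): return cv2.resize(i[y:y+h,x:x+w],(400,300),interpolation=cv2.INTER_CUBIC)
o=np.vstack([np.hstack([cr(a,250,180,80,75+0),cr(a,345,160,133,100)]),np.hstack([cr(a,145,230,100,75),cr(b,180,90,140,105)])])
cv2.imwrite('pics/crop1.png',o)
c=snap('top');d=snap('side')
for n,z in(('scoop',.003),('tub',.055)):
  for r in eyes.regions_of('top',n)[:3]:
    m=r['mask'].astype(np.uint8); k=cv2.findContours(m,0,1)[0]; k=max(k,key=cv2.contourArea)
    q=cv2.minAreaRect(k); print(n,[at(c,u,v,z)[:2].round(3).tolist() for u,v in cv2.boxPoints(q)], cv2.boxPoints(q).round(1).tolist())
E
```

```text
scoop [[0.291, -0.17], [0.342, -0.263], [0.138, -0.372], [0.09, -0.282]] [[348.3999938964844, 305.0], [379.70001220703125, 286.20001220703125], [423.8999938964844, 359.8999938964844], [392.6000061035156, 378.6000061035156]]
scoop [[0.805, 0.379], [0.917, 0.362], [0.864, 0.133], [0.754, 0.153]] [[161.5, 137.89999389648438], [168.0, 103.69999694824219], [241.10000610351562, 117.5999984741211], [234.60000610351562, 151.89999389648438]]
scoop [[0.452, 0.069], [0.632, 0.042], [0.616, -0.057], [0.437, -0.028]] [[263.79998779296875, 250.3000030517578], [271.70001220703125, 190.0], [304.70001220703125, 194.3000030517578], [296.8999938964844, 254.60000610351562]]
tub [[0.682, -0.197], [0.682, -0.337], [0.421, -0.325], [0.421, -0.191]] [[353.6000061035156, 167.10000610351562], [402.0, 165.6999969482422], [404.6000061035156, 257.0], [356.29998779296875, 258.3999938964844]]
```

View pics/crop1.png

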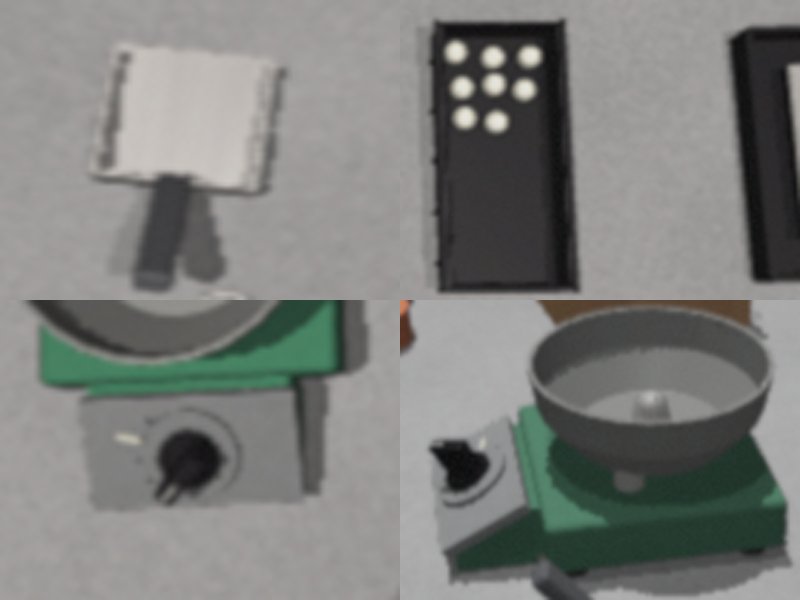

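The crop confirms it: the steel scoop with the dark handle is at about (288,212), mouth away from the robot. Eight stones fill the far part of the tub. The knob's pointer is at the lower left and the white mark at the upper left. Next I fit the poses.

```bash
cat > fit.py <<'E'
from h import *
from scipy.optimize import minimize
S=4
def box(x0,x1,y0,y1,z0,z1): return np.array([[x,y,z] for x in(x0,x1) for y in(y0,y1) for z in(z0,z1)])*1e-3
u=np.array([-.6428,0,.766]);n=np.array([.766,0,.6428])
hand=np.array([np.array([-43,0,34])+u*L+n*a+np.array([0,b,0]) for L in(0,125) for a in(-8,8) for b in(-11,11)])*1e-3
SC=[box(-45,60,-48,48,0,3),box(-45,8,-48,-45,0,38),box(-45,8,45,48,0,38),box(8,50,-48,-45,0,30),box(8,50,45,48,0,30),box(-45,-42,-48,48,0,42),hand]
TUB=[box(-129,129,-58,58,0,55)]
def place(P,q): c,s=np.cos(q[2]),np.sin(q[2]); return P@np.array([[c,s,0],[-s,c,0],[0,0,1]])+[q[0],q[1],0]
def render(c,parts,q):
    m=np.zeros((420*S,560*S),np.uint8)
    for P in parts: cv2.fillConvexPoly(m,cv2.convexHull(((proj(c,place(P,q))+.5)*S).astype(np.float32)).round().astype(np.int32),1)
    return m>0
def fit(parts,q0,views):
    V=[(c,cv2.resize(m.astype(np.uint8),None,fx=S,fy=S)>0) for c,m in views]
    def f(q): return sum(1-(r&m).sum()/(r|m).sum() for c,m in V for r in[render(c,parts,q)])
    r=minimize(f,q0,method='Nelder-Mead',options=dict(initial_simplex=np.array([q0]+[np.array(q0)+d for d in np.diag([.015,.015,.1])]),xatol=2e-4,fatol=1e-4)); return r.x,r.fun
E
python3 - <<'E'
from fit import *
print([k for k in dir(robot) if k[0]!='_'])
t=snap('top');s=snap('side')
def best(cam,n,uv):
    L=eyes.regions_of(cam,n)
    L=[r for r in L if abs(r['extent'][0]-uv[0])+abs(r['extent'][1]-uv[1])<40]; return L[0]['mask'] if L else None
for nm,parts,n,q0,a,b in(('scoop',SC,'scoop',[.56,.01,-.15],(287,222),(273,213)),('tub',TUB,'tub',[.55,-.262,0],(380,213),(324,336))):
    mt,ms=best('top',n,a),best('side',n,b)
    for v in([(t,mt)],[(s,ms)],[(t,mt),(s,ms)]):
        if v[0][1] is not None: q,e=fit(parts,q0,v); print(nm,q.round(4),round(e,3))
g=cv2.cvtColor(t['pixels'],cv2.COLOR_RGB2GRAY)
N,l,st,ce=cv2.connectedComponentsWithStats((g>140).astype(np.uint8))
print('stones',[at(t,*ce[i],.018)[:2].round(3).tolist() for i in range(1,N) if st[i,4]<150 and 355<ce[i][0]<402 and 165<ce[i][1]<255])
# bowl rim
hsv=cv2.cvtColor(t['pixels'],cv2.COLOR_RGB2HSV)
gm=((hsv[...,0]>60)&(hsv[...,0]<90)&(hsv[...,1]>100))[:, :]
gm[:160]=0;gm[260:]=0;gm[:,:140]=0;gm[:,240:]=0
v,uu=np.nonzero(gm);print('green',uu.min(),uu.max(),v.min(),v.max())
r=eyes.regions_of('top','tumbler')
for x in r[:1]:
    m=x['mask'];v,uu=np.nonzero(m);print(uu.min(),uu.max(),v.min(),v.max())
w=snap('wrist')
I=[t['pixels'][155:295,135:245],s['pixels'][85:195,180:320]]
o=np.hstack([cv2.resize(I[0],(390,500),interpolation=2),cv2.resize(I[1],(410,322),interpolation=2) if 0 else cv2.copyMakeBorder(cv2.resize(I[1],(410,322),interpolation=2),0,178,0,0,0)])
cv2.imwrite('pics/tum.png',o[:,:,::-1])
E
```

```text
['MotionError', 'hold_point_z']
scoop [ 0.5656  0.0015 -0.1418] 0.065
scoop [ 0.5633 -0.0016 -0.1501] 0.069
scoop [ 5.644e-01  5.000e-04 -1.494e-01] 0.163
tub [ 0.5529 -0.2654 -0.0281] 0.1
tub [ 0.5508 -0.2641 -0.0149] 0.108
tub [ 0.5513 -0.2645 -0.0279] 0.215
stones [[0.661, -0.231], [0.655, -0.268], [0.655, -0.303], [0.628, -0.267], [0.625, -0.235], [0.622, -0.296], [0.595, -0.236], [0.59, -0.267]]
green 156 229 177 252
143 230 167 281
```

View pics/tum.png

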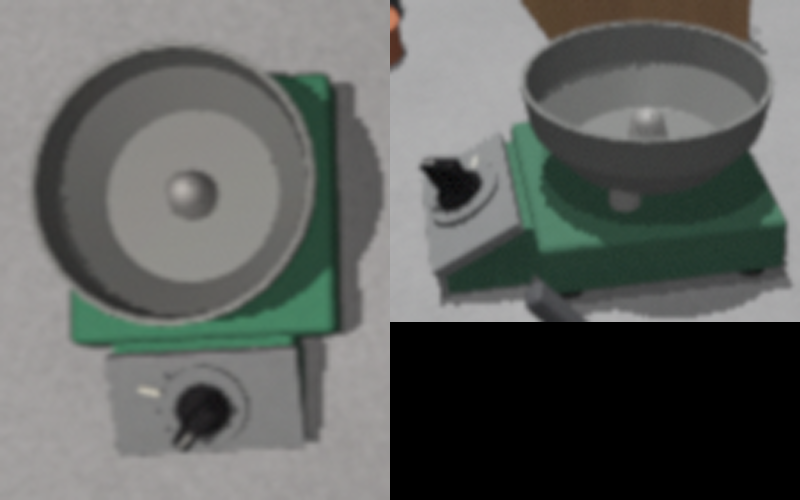

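The left crop shows the bowl rim centred at about px (184.2,206.7) and its floor at (189.4,209.9). The knob is at about (192.3,269.2), the pointer goes to the lower left, and the rib is at (176.7,264.8). I'll turn these into positions and plan the pickup.

```bash
python3 - <<'E'
from fit import *
t=snap('top');s=snap('side')
print('rim',at(t,184.2,206.7,.15),'floor',at(t,189.4,209.9,.083))
for p in((228.1,176),(229.5,247.4)): print('base',at(t,*p,.062))
for p in((165,254),(219.5,252.5),(221.5,279),(168.5,282)): print('panel',at(t,*p,.06))
# side rim: ellipse crop centre x (525..770), y(20..140) scale 2.93
k=410/140
print('rim side',at(s,180+647/k,85+80/k,.15), 'mark side', at(s,180+474/k,85+161/k,.07),'mark top',at(t,176.7,264.8,.07),'knob top',at(t,192.3,269.2,.08))
# tub rim edges by darkness from the top
q=[.5644,.0005,-.146]; P=place(np.array([[-.104,0,.107],[.06,0,0],[-.045,0,0]]),q);print('grip,lip,rear',P.round(4))
E
```

```text
rim [0.56171571 0.2657076  0.15      ] floor [0.56425688 0.26893881 0.083     ]
base [0.66356519 0.16443264 0.062     ]
base [0.45914789 0.16065418 0.062     ]
panel [0.44533952 0.34096108 0.06      ]
panel [0.44581318 0.1888354  0.06      ]
panel [0.37311908 0.18309937 0.06      ]
panel [0.36839756 0.32926577 0.06      ]
rim side [0.88362406 0.20434787 0.15      ] mark side [0.7515266  0.23006365 0.07      ] mark top [0.41448789 0.30478015 0.07      ] knob top [0.40137725 0.25920352 0.08      ]
grip,lip,rear [[ 0.4615  0.0156  0.107 ]
 [ 0.6238 -0.0082  0.    ]
 [ 0.5199  0.007   0.    ]]
```

```bash
cat > mv.py <<'E'
from h import *
from scipy.spatial.transform import Rotation as R
def tool(yaw,tilt):  # tilt forward of vertical, degrees
    return R.from_euler('z',yaw)*R.from_euler('y',-np.radians(tilt))*R.from_matrix([[1,0,0],[0,-1,0],[0,0,-1]])
def go(p,Rt,n):
    o=telemetry.get_obs(); d=(np.array(p)-o['ee_pos'])/.03/n
    r=np.degrees((Rt*R.from_matrix(o['ee_rot']).inv()).as_rotvec())/6/n
    print('t',round(o['t'],2),'now',o['ee_pos'].round(4),'rows',n,'xyz',d.round(3),'rot',r.round(3))
E
python3 -c "
from mv import *
go([.4213,.0215,.2],tool(-.146,30),20)"
```

```text
t 1.7 now [ 0.2242 -0.5022  0.2313] rows 20 xyz [ 0.329  0.873 -0.052] rot [ 0.035 -0.251 -0.264]
```

>>> carry_out(xyz=[[0.33,0.87,-0.05],[0.33,0.87,-0.05],[0.33,0.87,-0.05],[0.33,0.87,-0.05],[0.33,0.87,-0.05],[0.33,0.87,-0.05],[0.33,0.87,-0.05],[0.33,0.87,-0.05],[0.33,0.87,-0.05],[0.33,0.87,-0.05],[0.33,0.87,-0.05],[0.33,0.87,-0.05],[0.33,0.87,-0.05],[0.33,0.87,-0.05],[0.33,0.87,-0.05],[0.33,0.87,-0.05],[0.33,0.87,-0.05],[0.33,0.87,-0.05],[0.33,0.87,-0.05],[0.33,0.87,-0.05]], rotation=[[0.035,-0.25,-0.264],[0.035,-0.25,-0.264],[0.035,-0.25,-0.264],[0.035,-0.25,-0.264],[0.035,-0.25,-0.264],[0.035,-0.25,-0.264],[0.035,-0.25,-0.264],[0.035,-0.25,-0.264],[0.035,-0.25,-0.264],[0.035,-0.25,-0.264],[0.035,-0.25,-0.264],[0.035,-0.25,-0.264],[0.035,-0.25,-0.264],[0.035,-0.25,-0.264],[0.035,-0.25,-0.264],[0.035,-0.25,-0.264],[0.035,-0.25,-0.264],[0.035,-0.25,-0.264],[0.035,-0.25,-0.264],[0.035,-0.25,-0.264]], fingers=[0,0,0,0,0,0,0,0,0,0,0,0,0,0,0,0,0,0,0,0])

```text
t: 4.2
ee_pos: [0.4224, 0.0207, 0.2015]
ee_rot: [[0.857, -0.146, 0.495], [-0.127, -0.989, -0.071], [0.5, -0.002, -0.866]]
force: [0.3, -0.9, 0.1]
opening: 0.0852
grip_force: 0.0
```

```bash
python3 - <<'E'
from mv import *
from fit import *
print(telemetry.get_obs()['joint_pos'].round(2) )
go([.4213,.0215,.1774],tool(-.146,30),2)
go([.4708,.0142,.0908],tool(-.146,30),6)
w=snap('wrist','w1.png');q=[.5644,.0005,-.146]
L=eyes.regions_of('wrist','scoop');print([(r['confidence'],r['extent']) for r in L])
print(proj(w,place(np.array([[-.104,0,.107],[-.043,0,.034],[-.123,0,.13],[.06,.048,0],[.06,-.048,0],[-.045,.048,.042],[-.045,-.048,.042]]),q)).round(0).tolist())
E
```

```text
[ 0.01 -0.21  2.21 -0.13  0.63  1.81]
t 4.2 now [0.4224 0.0207 0.2015] rows 2 xyz [-0.019  0.013 -0.402] rot [-0.009  0.001  0.003]
t 4.2 now [0.4224 0.0207 0.2015] rows 6 xyz [ 0.269 -0.036 -0.615] rot [-0.003  0.     0.001]
[(0.78, [544.5, 333.6, 22.9, 31.2]), (0.71, [279.3, 183.8, 88.8, 135.8]), (0.63, [106.6, 25.1, 104.6, 50.2])]
[[277.0, 223.0], [277.0, 183.0], [277.0, 241.0], [241.0, 119.0], [313.0, 118.0], [234.0, 183.0], [320.0, 183.0]]
```

View pics/w1.png

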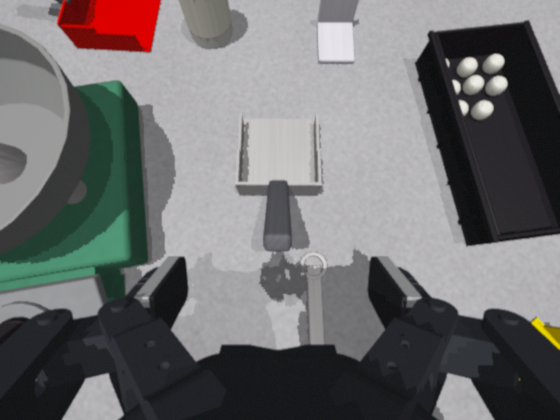

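The wrist picture shows the steel scoop straight ahead, with its handle end at (277,243) where I predicted (277,241). The spanner lies below, well clear. I go in and grip.

>>> carry_out(xyz=[[0,0.02,-0.4],[0,0.02,-0.4],[0.27,-0.04,-0.48],[0.27,-0.04,-0.48],[0.27,-0.04,-0.48],[0.27,-0.04,-0.48],[0.27,-0.04,-0.48],[0.27,-0.04,-0.48],[0,0,0],[0,0,0],[0,0,0],[0,0,0],[0,0,0],[0,0,0],[0,0,0],[0,0,0]], rotation=[[0,0,0],[0,0,0],[0,0,0],[0,0,0],[0,0,0],[0,0,0],[0,0,0],[0,0,0],[0,0,0],[0,0,0],[0,0,0],[0,0,0],[0,0,0],[0,0,0],[0,0,0],[0,0,0]], fingers=[0,0,0,0,0,0,0,0,0,1,1,1,1,1,1,1])

```text
t: 6.3
ee_pos: [0.471, 0.0138, 0.0913]
ee_rot: [[0.857, -0.145, 0.494], [-0.126, -0.989, -0.071], [0.499, -0.001, -0.866]]
force: [-2.0, 0.5, 6.9]
opening: 0.0212
grip_force: 60.9
```

```bash
python3 - <<'E'
from fit import *
V=[]
for n,(x0,x1,y0,y1) in(('top',(345,415,155,270)),('side',(225,420,275,395))):
    c=snap(n);g=cv2.cvtColor(c['pixels'],cv2.COLOR_RGB2GRAY);m=np.zeros_like(g)
    m[y0:y1,x0:x1]=(g[y0:y1,x0:x1]<75)
    k=max(cv2.findContours(m,0,1)[0],key=cv2.contourArea);m[:]=0;cv2.drawContours(m,[k],-1,1,-1)
    m=cv2.morphologyEx(m,cv2.MORPH_OPEN,np.ones((5,5),np.uint8));V.append((c,m))
for v in(V[:1],V[1:],V): print([x.round(4) for x in map(np.array,fit(TUB,[.551,-.2645,-.02],v))])
c=V[0][0];print('pred stones px',proj(c,[[.661,-.231,.018]]))
E
```

```text
[array([ 0.5538, -0.266 , -0.0262]), np.float64(0.0312)]
[array([ 0.552 , -0.264 , -0.0259]), np.float64(0.0259)]
[array([ 0.552 , -0.2651, -0.0203]), np.float64(0.0652)]
pred stones px [[363.22241649 177.00343933]]
```

```bash
cat >> mv.py <<'E'
OFF=np.array([-.0943,-.0004,.0913])
def sc(x,y,z,yaw,pitch,piv=(0,0,0)):  # scoop point piv at x,y,z; pitch deg nose down
    Rs=R.from_euler('z',yaw)*R.from_euler('y',np.radians(pitch))
    return np.array([x,y,z])+Rs.apply(OFF-np.array(piv)), Rs*R.from_euler('y',-np.radians(30))*R.from_matrix([[1,0,0],[0,-1,0],[0,0,-1]])
TB=(.5525,-.265,-.025)
def tubxy(x,y=0):
    c,s=np.cos(TB[2]),np.sin(TB[2]); return TB[0]+c*x-s*y,TB[1]+s*x+c*y
E
python3 - <<'E'
from mv import *
x,y=tubxy(-.045);print(x,y)
go(*sc(.5644,.0005,.10,-.146,0),4)
go(*sc(x,y,.10,-.025,0),10)
E
```

```text
0.5075140617675934 -0.26387511718383794
t 6.4 now [0.471  0.0138 0.0913] rows 4 xyz [0.    0.    0.833] rot [-0.003 -0.002 -0.001]
t 6.4 now [0.471  0.0138 0.0913] rows 10 xyz [-0.193 -0.919  0.333] rot [-0.001 -0.001  0.115]
```

>>> carry_out(xyz=[[0,0,0.83],[0,0,0.83],[0,0,0.83],[0,0,0.83],[-0.193,-0.92,0],[-0.193,-0.92,0],[-0.193,-0.92,0],[-0.193,-0.92,0],[-0.193,-0.92,0],[-0.193,-0.92,0],[-0.193,-0.92,0],[-0.193,-0.92,0],[-0.193,-0.92,0],[-0.193,-0.92,0],[0,0,0]], rotation=[[0,0,0],[0,0,0],[0,0,0],[0,0,0],[0,0,0.115],[0,0,0.115],[0,0,0.115],[0,0,0.115],[0,0,0.115],[0,0,0.115],[0,0,0.115],[0,0,0.115],[0,0,0.115],[0,0,0.115],[0,0,0]], fingers=[1,1,1,1,1,1,1,1,1,1,1,1,1,1,1])

```text
t: 8.28
ee_pos: [0.4123, -0.2634, 0.19]
ee_rot: [[0.867, -0.027, 0.498], [-0.025, -1.0, -0.012], [0.498, -0.002, -0.867]]
force: [-0.1, 0.5, -1.9]
opening: 0.0213
grip_force: 60.1
```

```bash
python3 - <<'E'
from mv import *
from fit import SC
x,y=tubxy(-.045)
go(*sc(x,y,.10,-.025,0),1)
o=telemetry.get_obs();Rt=R.from_matrix(o['ee_rot'])
Rs=Rt*(R.from_euler('y',-np.radians(30))*R.from_matrix([[1,0,0],[0,-1,0],[0,0,-1]])).inv()
org=o['ee_pos']-Rs.apply(OFF);print('scoop',org,Rs.as_euler('zyx',True))
s=snap('side');im=cv2.resize(s['pixels'],None,fx=3,fy=3,interpolation=2)[:,:,::-1].copy()
for P in SC:
    uv=cv2.convexHull((proj(s,Rs.apply(P)+org)*3+1).astype(np.float32)).astype(np.int32);cv2.polylines(im,[uv],True,(0,0,255),1)
cv2.imwrite('pics/s2.png',im[350:950,430:1230])
E
```

```text
t 8.28 now [ 0.4123 -0.2634  0.19  ] rows 1 xyz [0.031 0.05  0.044] rot [-0.018 -0.025  0.023]
scoop [ 0.50635698 -0.26542891  0.09843746] [-1.56862432  0.14718371  0.10600598]
```

View pics/s2.png

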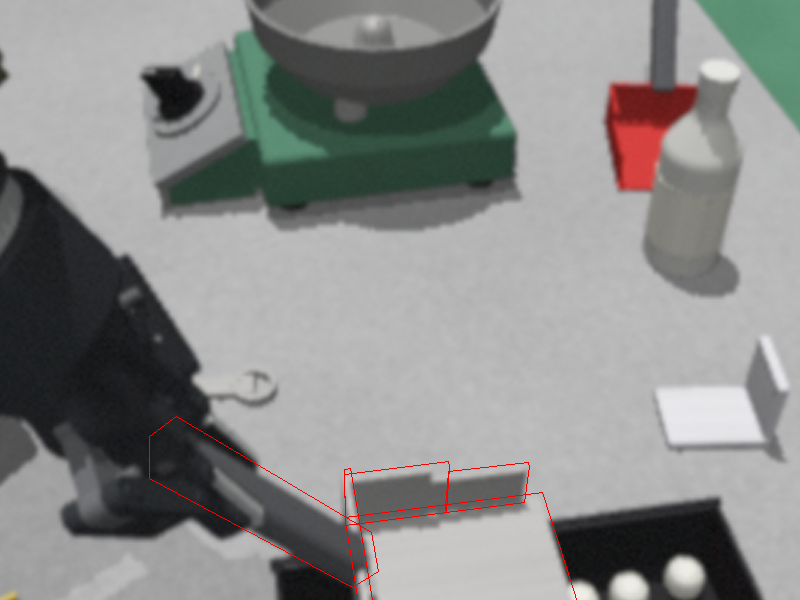

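The side picture shows the scoop level in the gripper, with the model outline within a few pixels of it at about (350–540, 465–520) in the crop. Before entering the tub, I check the lateral centring in the top view.

```bash
python3 - <<'E'
from mv import *
from fit import *
o=telemetry.get_obs();Rt=R.from_matrix(o['ee_rot'])
Rs=Rt*(R.from_euler('y',-np.radians(30))*R.from_matrix([[1,0,0],[0,-1,0],[0,0,-1]])).inv()
org=o['ee_pos']-Rs.apply(OFF)
c=snap('top');im=cv2.resize(c['pixels'],None,fx=6,fy=6,interpolation=2)[:,:,::-1].copy()
for P in SC:
    cv2.polylines(im,[cv2.convexHull((proj(c,Rs.apply(P)+org)*6+2.5).astype(np.float32)).astype(np.int32)],True,(0,0,255),1)
for P in TUB:
    P=place(P,TB);P=P[P[:,2]>.05]
    cv2.polylines(im,[cv2.convexHull((proj(c,P)*6+2.5).astype(np.float32)).astype(np.int32)],True,(0,255,0),1)
cv2.imwrite('pics/t2.png',im[960:1560,2020:2600])
E
```

```text
(no output)
```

View pics/t2.png

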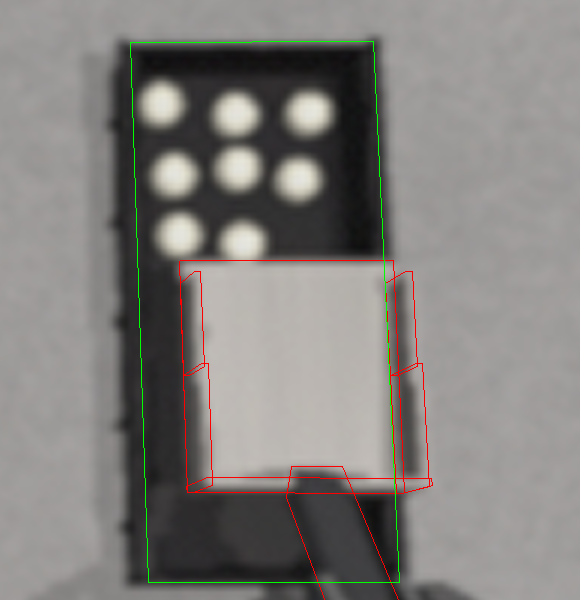

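The top picture shows the scoop, at crop (290,375), matching its red model. The green tub rim fits, and the stones lie clear ahead of the lip. I lower it.

```bash
python3 - <<'E'
from mv import *
x,y=tubxy(-.043)
go(*sc(x,y,.010,-.025,0),5)
E
```

```text
t 8.38 now [ 0.4126 -0.2619  0.19  ] rows 5 xyz [ 0.017 -0.001 -0.591] rot [-0.004 -0.005  0.002]
```

>>> carry_out(xyz=[[0.02,0,-0.59],[0.02,0,-0.59],[0.02,0,-0.59],[0.02,0,-0.59],[0.02,0,-0.55],[0,0,-0.05],[0,0,-0.05],[0,0,0]], rotation=[[0,0,0],[0,0,0],[0,0,0],[0,0,0],[0,0,0],[0,0,0],[0,0,0],[0,0,0]], fingers=[1,1,1,1,1,1,1,1])

```text
t: 9.38
ee_pos: [0.4161, -0.2622, 0.1008]
ee_rot: [[0.866, -0.025, 0.499], [-0.022, -1.0, -0.012], [0.499, -0.001, -0.867]]
force: [-0.2, 0.1, -2.0]
opening: 0.021
grip_force: 60.1
```

```bash
cat >> mv.py <<'E'
def st():
    o=telemetry.get_obs();Rt=R.from_matrix(o['ee_rot'])
    Rs=Rt*(R.from_euler('y',-np.radians(30))*R.from_matrix([[1,0,0],[0,-1,0],[0,0,-1]])).inv()
    org=o['ee_pos']-Rs.apply(OFF);d=org[:2]-TB[:2];c,s=np.cos(TB[2]),np.sin(TB[2])
    print('scoop',org.round(4),Rs.as_euler('zyx',True).round(2),'in tub',round(c*d[0]+s*d[1],4),round(c*d[1]-s*d[0],4),'F',o['force'].round(1),'M',np.round(o['torque'],2))
    return org,Rs
E
python3 - <<'E'
from mv import *
st()
E
```

```text
scoop [ 0.5103 -0.2641  0.0093] [-1.44  0.07  0.03] in tub -0.0422 -0.0002 F [-0.2  0.1 -2. ] M [-0.    0.49  0.01]
```

>>> carry_out(xyz=[[0,0,0],[0,0,-0.03],[0,0,-0.03],[0,0,0]], rotation=[[0,0.2,0],[0,0,0],[0,0,0],[0,0,0]], fingers=[1,1,1,1])

```text
t: 9.88
ee_pos: [0.416, -0.2624, 0.0986]
ee_rot: [[0.877, -0.026, 0.481], [-0.023, -1.0, -0.012], [0.481, -0.0, -0.877]]
force: [-0.3, 0.1, 0.1]
opening: 0.0212
grip_force: 60.3
```

```bash
python3 - <<'E'
from mv import *
st()
E
```

```text
scoop [ 0.5082 -0.2643  0.0053] [-1.47  1.26  0.05] in tub -0.0443 -0.0004 F [-0.3  0.1  0.1] M [ 0.04 -0.17  0.04]
```

>>> carry_out(xyz=[[0.4,-0.01,0],[0.4,-0.01,0],[0.4,-0.01,0],[0.4,-0.01,0],[0.4,-0.01,0],[0.4,-0.01,0],[0,0,0]], rotation=[[0,0,0],[0,0,0],[0,0,0],[0,0,0],[0,0,0],[0,0,0],[0,0,0]], fingers=[1,1,1,1,1,1,1])

```text
t: 10.75
ee_pos: [0.4886, -0.2639, 0.0983]
ee_rot: [[0.877, -0.025, 0.48], [-0.022, -1.0, -0.011], [0.48, -0.001, -0.877]]
force: [1.1, -0.3, 1.2]
opening: 0.0211
grip_force: 60.3
```

```bash
cat > see.py <<'E'
from mv import *
def stones(cam,box):
    c=snap(cam);g=cv2.cvtColor(c['pixels'],cv2.COLOR_RGB2GRAY)
    return c
st()
E
python3 see.py
```

```text
scoop [ 0.5808 -0.2657  0.0049] [-1.42  1.3   0.06] in tub 0.0283 -0.0 F [ 1.1 -0.3  1.2] M [-0.13 -0.51 -0.01]
```

>>> carry_out(xyz=[[0.3,-0.007,0],[0.3,-0.007,0],[0.3,-0.007,0],[0.15,-0.004,0],[0,0,0]], rotation=[[0,0,0],[0,0,0],[0,0,0],[0,0,0],[0,0,0]], fingers=[1,1,1,1,1])

```text
t: 11.38
ee_pos: [0.5183, -0.265, 0.0982]
ee_rot: [[0.878, -0.025, 0.478], [-0.022, -1.0, -0.011], [0.478, -0.001, -0.878]]
force: [-27.1, -0.2, 15.8]
opening: 0.0214
grip_force: 60.3
```

```bash
cat > see.py <<'E'
from mv import *
import sys
org,Rs=st()
for cam,(x0,x1,y0,y1) in(('top',(345,410,155,235)),('side',(280,410,270,380))):
    c=snap(cam,f'{cam}_{sys.argv[1]}.png');im=c['pixels'][y0:y1,x0:x1]
    im=cv2.resize(im,(400,400),interpolation=2)[:,:,::-1]
    I=im if cam=='top' else np.hstack([I,im])
cv2.imwrite(f'pics/v_{sys.argv[1]}.png',I)
E
python3 see.py a
```

```text
scoop [ 0.6103 -0.2668  0.0046] [-1.43  1.43  0.09] in tub 0.0578 -0.0003 F [-27.1  -0.2  15.8] M [-0.05  2.55  0.13]
```

View pics/v_a.png

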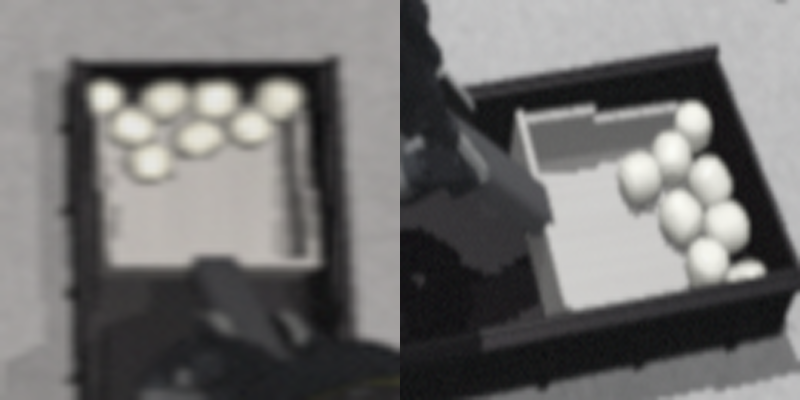

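The picture shows the scoop against the end wall with four stones clearly inside and the front row of four mostly over the lip. I tilt the nose up, backing off slightly, then lift.

```bash
python3 - <<'E'
from mv import *
org,Rs=st();p=org+Rs.apply([-.045,0,0]);d=Rs.as_euler('zyx')[0]
f=np.array([1,-.025,0])
a=sc(*(p-f*.004+[0,0,.012]),-.025,-10,(-.045,0,0));b=sc(*(p-f*.014+[0,0,.035]),-.025,-26,(-.045,0,0))
go(*a,3)
o=telemetry.get_obs()
print((b[0]-a[0])/.03/5, np.degrees((b[1]*a[1].inv()).as_rotvec())/6/5)
E
```

```text
scoop [ 0.6103 -0.2668  0.0046] [-1.43  1.42  0.09] in tub 0.0578 -0.0003 F [-26.3  -0.1  15.5] M [-0.04  2.56  0.14]
t 11.47 now [ 0.5183 -0.2649  0.0982] rows 3 xyz [-0.238  0.007  0.009] rot [-0.019 -0.635 -0.   ]
[-0.19948336  0.00498778  0.01397404] [-0.01333194 -0.53316668  0.        ]
```

>>> carry_out(xyz=[[-0.24,0.007,0.01],[-0.24,0.007,0.01],[-0.24,0.007,0.01],[-0.2,0.005,0.014],[-0.2,0.005,0.014],[-0.2,0.005,0.014],[-0.2,0.005,0.014],[-0.2,0.005,0.014],[0,0,0],[-0.1,0,0.3],[-0.1,0,0.5],[0,0,0.6],[0,0,0.6],[0,0,0.6],[0,0,0.6],[0,0,0]], rotation=[[-0.019,-0.635,0],[-0.019,-0.635,0],[-0.019,-0.635,0],[-0.013,-0.53,0],[-0.013,-0.53,0],[-0.013,-0.53,0],[-0.013,-0.53,0],[-0.013,-0.53,0],[0,0,0],[0,0,0],[0,0,0],[0,0,0],[0,0,0],[0,0,0],[0,0,0],[0,0,0]], fingers=[1,1,1,1,1,1,1,1,1,1,1,1,1,1,1,1])

```text
t: 13.48
ee_pos: [0.4622, -0.2636, 0.1992]
ee_rot: [[0.557, -0.025, 0.83], [-0.012, -1.0, -0.023], [0.83, 0.003, -0.558]]
force: [0.1, -0.3, -3.2]
opening: 0.021
grip_force: 59.3
```

```bash
python3 - <<'E'
from mv import *
org,Rs=st()
print(telemetry.get_obs()['joint_pos'].round(2))
t=snap('top');s=snap('side')
cv2.imwrite('pics/v_b.png',np.hstack([cv2.resize(t['pixels'][140:270,330:430],(400,520)),cv2.resize(s['pixels'][200:400,240:420],(400,444))[:, :] if 0 else cv2.copyMakeBorder(cv2.resize(s['pixels'][190:400,240:420],(400,467)),0,53,0,0,0)])[:,:,::-1])
E
```

```text
scoop [ 0.587  -0.2665  0.1587] [ -1.61 -26.1   -0.87] in tub 0.0345 -0.0006 F [ 0.1 -0.3 -3.2] M [0.03 1.02 0.05]
[-0.88  0.09  2.15  1.41  0.69 -0.36]
```

View pics/v_b.png

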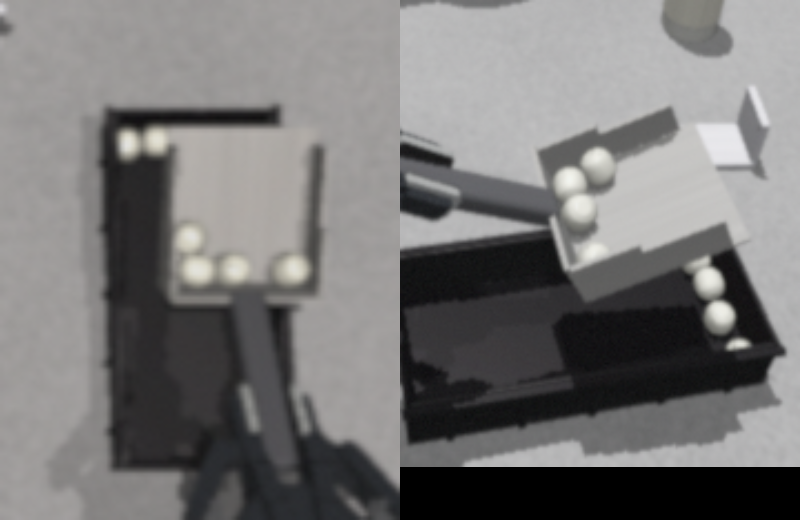

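The pictures show four stones at the scoop's back wall, crop (190–300,240–270), and four still at the tub's end. Four is enough, so I plan the carry and the pour.

```bash
cat >> mv.py <<'E'
def plan(W):  # W: list of ((pos,rot),rows)
    o=telemetry.get_obs();p,r=o['ee_pos'],R.from_matrix(o['ee_rot'])
    for (q,s),n in W:
        print(n,((q-p)/.03/n).round(3).tolist(),(np.degrees((s*r.inv()).as_rotvec())/6/n).round(3).tolist(),'->',q.round(3));p,r=q,s
E
python3 - <<'E'
from mv import *
org,Rs=st();L=(.06,0,0)
lip=org+Rs.apply(L);print(lip)
plan([(sc(*(lip+[0,0,.07]),-.025,-24,L),4),(sc(.535,.257,.24,.35,-20,L),22),(sc(.535,.257,.19,.35,0,L),5),(sc(.535,.257,.155,.35,20,L),5),(sc(.535,.257,.143,.35,40,L),5),(sc(.535,.257,.143,.35,65,L),6)])
E
```

```text
scoop [ 0.5865 -0.266   0.1567] [ -1.61 -26.01  -0.74] in tub 0.034 -0.0002 F [-0.3 -0.  -4. ] M [0.02 0.95 0.02]
[ 0.6404194  -0.26736916  0.18299183]
4 [0.005, -0.001, 0.636] [0.004, 0.084, 0.001] -> [ 0.462 -0.263  0.274]
22 [-0.141, 0.696, -0.001] [-0.005, 0.03, 0.163] -> [0.37  0.196 0.273]
5 [0.137, 0.05, 0.055] [-0.229, 0.626, -0.0] -> [0.39  0.204 0.281]
5 [0.254, 0.093, 0.082] [-0.229, 0.626, 0.0] -> [0.428 0.218 0.294]
5 [0.34, 0.124, 0.124] [-0.229, 0.626, -0.0] -> [0.479 0.236 0.312]
6 [0.402, 0.147, 0.052] [-0.238, 0.652, -0.0] -> [0.552 0.263 0.321]
```

>>> carry_out(xyz=[[0,0,0.63],[0,0,0.63],[0,0,0.63],[0,0,0.63],[-0.14,0.7,0],[-0.14,0.7,0],[-0.14,0.7,0],[-0.14,0.7,0],[-0.14,0.7,0],[-0.14,0.7,0],[-0.14,0.7,0],[-0.14,0.7,0],[-0.14,0.7,0],[-0.14,0.7,0],[-0.14,0.7,0],[-0.14,0.7,0],[-0.14,0.7,0],[-0.14,0.7,0]], rotation=[[0,0,0],[0,0,0],[0,0,0],[0,0,0],[0,0.03,0.163],[0,0.03,0.163],[0,0.03,0.163],[0,0.03,0.163],[0,0.03,0.163],[0,0.03,0.163],[0,0.03,0.163],[0,0.03,0.163],[0,0.03,0.163],[0,0.03,0.163],[0,0.03,0.163],[0,0.03,0.163],[0,0.03,0.163],[0,0.03,0.163]], fingers=[1,1,1,1,1,1,1,1,1,1,1,1,1,1,1,1,1,1])

```text
t: 15.82
ee_pos: [0.4025, 0.0314, 0.2721]
ee_rot: [[0.583, 0.213, 0.784], [0.123, -0.977, 0.174], [0.803, -0.005, -0.596]]
force: [-0.5, -0.5, -3.5]
opening: 0.0214
grip_force: 59.5
```

```bash
python3 - <<'E'
from mv import *
org,Rs=st();L=(.06,0,0);print(telemetry.get_obs()['joint_pos'].round(2))
plan([(sc(.535,.257,.24,.35,-20,L),8)])
E
```

```text
scoop [0.5224 0.0582 0.2259] [ 13.34 -22.82   5.54] in tub -0.0382 0.3223 F [-0.5 -0.5 -3.5] M [-0.22  0.89  0.02]
[-0.23 -0.51  2.39  0.78  0.51  0.59]
8 [-0.137, 0.687, 0.004] [-0.026, 0.067, 0.162] -> [0.37  0.196 0.273]
```

```bash
python3 - <<'E'
from mv import *
L=(.06,0,0)
plan([(sc(.59,.277,.225,.35,-14,L),9),(sc(.565,.268,.185,.35,5,L),4),(sc(.545,.26,.155,.35,24,L),4),(sc(.537,.257,.143,.35,43,L),4),(sc(.537,.257,.143,.35,68,L),6)])
E
```

```text
9 [0.097, 0.69, 0.015] [-0.054, 0.167, 0.144] -> [0.429 0.218 0.276]
4 [-0.004, -0.001, 0.11] [-0.271, 0.744, 0.0] -> [0.428 0.218 0.289]
4 [0.162, 0.053, 0.098] [-0.271, 0.744, 0.0] -> [0.448 0.224 0.301]
4 [0.35, 0.127, 0.115] [-0.271, 0.744, -0.0] -> [0.49  0.239 0.315]
6 [0.404, 0.148, 0.029] [-0.238, 0.652, -0.0] -> [0.562 0.266 0.32 ]
```

>>> carry_out(xyz=[[0.1,0.69,0.015],[0.1,0.69,0.015],[0.1,0.69,0.015],[0.1,0.69,0.015],[0.1,0.69,0.015],[0.1,0.69,0.015],[0.1,0.69,0.015],[0.1,0.69,0.015],[0.1,0.69,0.015],[0,0,0]], rotation=[[-0.054,0.167,0.144],[-0.054,0.167,0.144],[-0.054,0.167,0.144],[-0.054,0.167,0.144],[-0.054,0.167,0.144],[-0.054,0.167,0.144],[-0.054,0.167,0.144],[-0.054,0.167,0.144],[-0.054,0.167,0.144],[0,0,0]], fingers=[1,1,1,1,1,1,1,1,1,1])

```text
t: 17.08
ee_pos: [0.4297, 0.2178, 0.2759]
ee_rot: [[0.676, 0.344, 0.652], [0.248, -0.939, 0.238], [0.694, 0.001, -0.72]]
force: [-0.8, -0.1, -3.0]
opening: 0.0212
grip_force: 59.5
```

```bash
python3 - <<'E'
from mv import *
org,Rs=st();L=(.06,0,0);print('lip',org+Rs.apply(L),telemetry.get_obs()['joint_pos'].round(2))
plan([(sc(.565,.268,.185,.35,5,L),4),(sc(.545,.26,.155,.35,24,L),4),(sc(.537,.257,.143,.35,43,L),4),(sc(.537,.257,.143,.35,68,L),6)])
# check the scoop by silhouette and the stones seen in it
t=snap('top');s=snap('side')
for c,n in((t,'top'),(s,'side')):
    P=org+Rs.apply([[.06,.048,0],[.06,-.048,0],[-.045,-.048,0],[-.045,.048,0]]);uv=proj(c,P);print(n,uv.round(0).tolist())
    print([(round(r['confidence'],2),r['extent'].round() if hasattr(r['extent'],'round') else r['extent']) for r in eyes.regions_of(n,'scoop')])
    g=cv2.cvtColor(c['pixels'],cv2.COLOR_RGB2GRAY);hs=cv2.cvtColor(c['pixels'],cv2.COLOR_RGB2HSV)
    print('stones',[(r['extent'][0],r['extent'][1],r['extent'][2]) for r in eyes.regions_of(n,'stone0_mid')])
E
```

```text
scoop [0.5361 0.2572 0.21  ] [ 20.67 -13.07   4.81] in tub -0.0294 0.5216 F [-0.8 -0.1 -3. ] M [-0.26  0.73  0.03]
lip [0.59080579 0.27719905 0.22439349] [ 0.42 -0.24  2.13 -0.1   0.48  1.71]
4 [-0.012, -0.001, 0.112] [-0.268, 0.741, -0.003] -> [0.428 0.218 0.289]
4 [0.162, 0.053, 0.098] [-0.271, 0.744, 0.0] -> [0.448 0.224 0.301]
4 [0.35, 0.127, 0.115] [-0.271, 0.744, -0.0] -> [0.49  0.239 0.315]
6 [0.404, 0.148, 0.029] [-0.238, 0.652, -0.0] -> [0.562 0.266 0.32 ]
top [[153.0, 197.0], [190.0, 183.0], [206.0, 223.0], [170.0, 237.0]]
[(0.89, [203.2, 128.5, 75.3, 47.0]), (0.83, [384.5, 329.1, 65.6, 81.2]), (0.68, [182.8, 231.2, 54.0, 86.7])]
stones []
side [[268.0, 71.0], [289.0, 86.0], [250.0, 106.0], [230.0, 90.0]]
[(0.71, [97.1, 359.4, 171.4, 90.9]), (0.65, [247.8, 87.2, 73.0, 42.4]), (0.61, [359.1, 139.6, 30.6, 78.4])]
stones [(203.4, 250.3, 66.3)]
```

>>> carry_out(xyz=[[-0.01,0,0.11],[-0.01,0,0.11],[-0.01,0,0.11],[-0.01,0,0.11],[0.16,0.053,0.1],[0.16,0.053,0.1],[0.16,0.053,0.1],[0.16,0.053,0.1],[0.35,0.127,0.115],[0.35,0.127,0.115],[0.35,0.127,0.115],[0.35,0.127,0.115]], rotation=[[-0.27,0.74,0],[-0.27,0.74,0],[-0.27,0.74,0],[-0.27,0.74,0],[-0.27,0.744,0],[-0.27,0.744,0],[-0.27,0.744,0],[-0.27,0.744,0],[-0.27,0.744,0],[-0.27,0.744,0],[-0.27,0.744,0],[-0.27,0.744,0]], fingers=[1,1,1,1,1,1,1,1,1,1,1,1])

```text
t: 18.88
ee_pos: [0.4906, 0.2384, 0.3164]
ee_rot: [[0.916, 0.343, -0.21], [0.334, -0.939, -0.076], [-0.223, -0.0, -0.975]]
force: [-0.5, 0.6, -0.8]
opening: 0.0212
grip_force: 59.5
```

>>> carry_out(xyz=[[0.4,0.148,0.03],[0.4,0.148,0.03],[0.4,0.148,0.03],[0.4,0.148,0.03],[0.4,0.148,0.03],[0.4,0.148,0.03],[0,0,0],[0,0,0],[0,0,0],[0,0,0]], rotation=[[-0.24,0.65,0],[-0.24,0.65,0],[-0.24,0.65,0],[-0.24,0.65,0],[-0.24,0.65,0],[-0.24,0.65,0],[0,0,0],[0,0,0],[0,0,0],[0,0,0]], fingers=[1,1,1,1,1,1,1,1,1,1])

```text
t: 20.12
ee_pos: [0.5617, 0.265, 0.3224]
ee_rot: [[0.744, 0.343, -0.573], [0.271, -0.939, -0.211], [-0.611, 0.001, -0.792]]
force: [-0.6, 0.3, -1.8]
opening: 0.0214
grip_force: 59.6
```

```bash
python3 - <<'E'
from mv import *
org,Rs=st();L=(.06,0,0);print('lip',org+Rs.apply(L),telemetry.get_obs()['joint_pos'].round(2))
E
```

```text
scoop [0.5159 0.2486 0.2005] [ 43.85  60.29 -39.93] in tub -0.0494 0.5125 F [-0.6  0.3 -1.8] M [ 0.24 -0.49 -0.  ]
lip [0.53737727 0.25631914 0.1450072 ] [0.38 0.86 0.59 0.02 2.36 1.61]
```

```bash
python3 - <<'E'
from mv import *
L=(.06,0,0)
plan([(sc(.537,.257,.21,.35,44,L),4),(sc(.55,.26,.23,.35,4,L),7),(sc(.5644,.0005,.2,-.146,0),11),(sc(.5644,.0005,.03,-.146,0),7)])
E
```

```text
4 [-0.577, -0.206, 0.504] [0.342, -0.925, -0.0] -> [0.492 0.24  0.383]
7 [-0.385, -0.149, -0.243] [0.327, -0.895, -0.0] -> [0.412 0.209 0.332]
11 [0.18, -0.592, -0.123] [0.006, -0.061, -0.43] -> [0.471 0.014 0.291]
7 [0.0, 0.0, -0.81] [0.0, 0.0, 0.0] -> [0.471 0.014 0.121]
```

>>> carry_out(xyz=[[-0.58,-0.206,0.5],[-0.58,-0.206,0.5],[-0.58,-0.206,0.5],[-0.58,-0.206,0.5],[-0.385,-0.15,-0.24],[-0.385,-0.15,-0.24],[-0.385,-0.15,-0.24],[-0.385,-0.15,-0.24],[-0.385,-0.15,-0.24],[-0.385,-0.15,-0.24],[-0.385,-0.15,-0.24]], rotation=[[0.34,-0.925,0],[0.34,-0.925,0],[0.34,-0.925,0],[0.34,-0.925,0],[0.327,-0.895,0],[0.327,-0.895,0],[0.327,-0.895,0],[0.327,-0.895,0],[0.327,-0.895,0],[0.327,-0.895,0],[0.327,-0.895,0]], fingers=[1,1,1,1,1,1,1,1,1,1,1])

```text
t: 21.5
ee_pos: [0.4106, 0.2086, 0.3313]
ee_rot: [[0.843, 0.343, 0.414], [0.308, -0.939, 0.151], [0.441, 0.0, -0.898]]
force: [0.5, 0.4, -0.9]
opening: 0.0211
grip_force: 59.6
```

>>> carry_out(xyz=[[0.18,-0.59,-0.12],[0.18,-0.59,-0.12],[0.18,-0.59,-0.12],[0.18,-0.59,-0.12],[0.18,-0.59,-0.12],[0.18,-0.59,-0.12],[0.18,-0.59,-0.12],[0.18,-0.59,-0.12],[0.18,-0.59,-0.12],[0.18,-0.59,-0.12],[0.18,-0.59,-0.12],[0,0,0]], rotation=[[0.006,-0.06,-0.43],[0.006,-0.06,-0.43],[0.006,-0.06,-0.43],[0.006,-0.06,-0.43],[0.006,-0.06,-0.43],[0.006,-0.06,-0.43],[0.006,-0.06,-0.43],[0.006,-0.06,-0.43],[0.006,-0.06,-0.43],[0.006,-0.06,-0.43],[0.006,-0.06,-0.43],[0,0,0]], fingers=[1,1,1,1,1,1,1,1,1,1,1,1])

```text
t: 23.0
ee_pos: [0.471, 0.0132, 0.291]
ee_rot: [[0.858, -0.148, 0.492], [-0.128, -0.989, -0.074], [0.497, 0.001, -0.868]]
force: [-0.2, 0.4, -1.4]
opening: 0.0211
grip_force: 59.6
```

```bash
cat > cnt.py <<'E'
from mv import *
t=snap('top','c_top.png');s=snap('side','c_side.png')
a=cv2.imread('pics/top0.png').astype(int)[:,:,::-1];b=cv2.imread('pics/side0.png').astype(int)[:,:,::-1]
for n,c,ref,boxes in(('top',t,a,dict(bowl=(145,225,165,248),tub=(350,405,160,260))),('side',s,b,dict(bowl=(220,315,90,180),tub=(235,410,285,385)))):
    g=c['pixels'].astype(int)
    for k,(x0,x1,y0,y1) in boxes.items():
        m=(g.min(2)>150) ; r=ref.min(2)>150
        if k=='bowl': m=m&((g-ref).min(2)>25)
        z=np.zeros_like(m);z[y0:y1,x0:x1]=m[y0:y1,x0:x1]
        N,l,S,ce=cv2.connectedComponentsWithStats(z.astype(np.uint8))
        print(n,k,[(ce[i].round(0).tolist(),int(S[i,4])) for i in range(1,N) if S[i,4]>4])
print(telemetry.get_obs()['t'])
E
python3 cnt.py; python3 - <<'E'
from mv import *
st()
plan([(sc(.5644,.0005,.02,-.146,0),7),(sc(.5644,.0005,.0,-.146,0),4)])
E
```

```text
top bowl [([188.0, 190.0], 35), ([180.0, 194.0], 34), ([188.0, 197.0], 35), ([171.0, 199.0], 31)]
top tub [([384.0, 170.0], 416), ([362.0, 176.0], 26), ([369.0, 175.0], 32), ([379.0, 176.0], 28), ([390.0, 174.0], 28), ([360.0, 241.0], 199)]
side bowl [([274.0, 119.0], 28), ([285.0, 124.0], 50), ([265.0, 144.0], 10), ([292.0, 150.0], 452)]
side tub [([278.0, 290.0], 970), ([401.0, 303.0], 714), ([376.0, 311.0], 200), ([237.0, 361.0], 257), ([384.0, 330.0], 95), ([392.0, 344.0], 22), ([408.0, 359.0], 36), ([386.0, 380.0], 424)]
23.1
scoop [0.564  0.0008 0.1999] [-8.37  0.17  0.  ] in tub 0.0049 0.266 F [-0.6  0.5 -2. ] M [0.11 0.45 0.  ]
7 [0.001, -0.002, -0.858] [-0.0, -0.004, 0.0] -> [0.471 0.014 0.111]
4 [0.0, 0.0, -0.167] [0.0, 0.0, 0.0] -> [0.471 0.014 0.091]
```

Four stones are in the bowl and four in the tub. Now I set the scoop down.

>>> carry_out(xyz=[[0,0,-0.86],[0,0,-0.86],[0,0,-0.86],[0,0,-0.86],[0,0,-0.86],[0,0,-0.86],[0,0,-0.8],[0,0,-0.2],[0,0,-0.2],[0,0,-0.2],[0,0,-0.08],[0,0,0]], rotation=[[0,0,0],[0,0,0],[0,0,0],[0,0,0],[0,0,0],[0,0,0],[0,0,0],[0,0,0],[0,0,0],[0,0,0],[0,0,0],[0,0,0]], fingers=[1,1,1,1,1,1,1,1,1,1,1,1])

```text
t: 24.6
ee_pos: [0.4714, 0.0142, 0.0927]
ee_rot: [[0.858, -0.145, 0.493], [-0.126, -0.989, -0.073], [0.499, 0.0, -0.867]]
force: [0.4, -0.4, 2.0]
opening: 0.0209
grip_force: 59.5
```

>>> carry_out(xyz=[[0,0,0],[0,0,0],[0,0,0],[0,0,0],[-0.1,0.015,0.17],[-0.27,0.04,0.48],[-0.27,0.04,0.48],[-0.27,0.04,0.48],[-0.27,0.04,0.48],[-0.27,0.04,0.48],[-0.2,0.1,0.8],[0,0,0.5]], rotation=[[0,0,0],[0,0,0],[0,0,0],[0,0,0],[0,0,0],[0,0,0],[0,0,0],[0,0,0],[0,0,0],[0,0,0],[0,0,0],[0,0,0]], fingers=[0,0,0,0,0,0,0,0,0,0,0,0])

```text
t: 26.1
ee_pos: [0.4211, 0.0239, 0.2097]
ee_rot: [[0.858, -0.145, 0.493], [-0.126, -0.989, -0.072], [0.499, 0.0, -0.867]]
force: [-0.2, -0.9, 0.4]
opening: 0.0854
grip_force: 0.0
```

```bash
python3 - <<'E'
from fit import *
t=snap('top');s=snap('side')
V=[]
for c,n,uv in((t,'top',(287,222)),(s,'side',(273,213))):
    for r in eyes.regions_of(n,'scoop'):
        if abs(r['extent'][0]-uv[0])+abs(r['extent'][1]-uv[1])<30: print(n,r['confidence'],r['extent']);V.append((c,r['mask']));break
for v in V: print(fit(SC,[.5644,.0005,-.146],[v]))
# tumbler: rim of bowl at two heights + knob/mark detail
print(telemetry.get_obs()['joint_pos'].round(2),telemetry.get_obs()['ee_pos'])
for n in('timer','mark'):
  for cam in('top','side'):
    print(n,cam,[(round(r['confidence'],2),np.round(r['extent'],1).tolist()) for r in eyes.regions_of(cam,n)])
for nm,c,(x0,x1,y0,y1) in(('top',t,(165,222,252,283)),('side',s,(185,235,125,185))):
    g=c['pixels'].astype(int).min(2);sub=g[y0:y1,x0:x1];N,l,S,ce=cv2.connectedComponentsWithStats((sub>(sub[sub>80].mean()+30)).astype(np.uint8))
    print(nm,[( (ce[i]+[x0,y0]).round(1).tolist(),S[i,4]) for i in range(1,N)])
E
```

```text
top 0.81 [286.0, 223.5, 39.8, 61.6]
side 0.58 [272.5, 213.7, 97.0, 68.3]
(array([ 0.56064963,  0.00273414, -0.15382062]), np.float64(0.04439893686549601))
(array([ 5.58364785e-01,  2.11245514e-04, -1.27687164e-01]), np.float64(0.08294687543046053))
[ 0.02 -0.22  2.2  -0.13  0.65  1.82] [0.42119178 0.02368315 0.20811986]
timer top [(0.46, [191.8, 270.9, 16.1, 19.9])]
timer side []
mark top [(0.6, [186.4, 223.9, 92.2, 113.1]), (0.33, [319.1, 156.3, 18.6, 26.3])]
mark side [(0.68, [279.3, 129.8, 7.6, 2.2]), (0.56, [254.5, 137.5, 126.4, 91.6])]
top [([176.4, 264.3], np.int32(7)), ([165.0, 273.0], np.int32(3)), ([165.0, 276.5], np.int32(2)), ([203.5, 282.0], np.int32(2)), ([207.0, 282.0], np.int32(1)), ([211.0, 282.0], np.int32(5)), ([217.5, 282.0], np.int32(2))]
side [([201.0, 131.4], np.int32(82)), ([218.9, 127.1], np.int32(33)), ([213.0, 131.0], np.int32(1)), ([208.3, 139.6], np.int32(9)), ([188.5, 167.9], np.int32(285))]
```

The scoop stands on the bench. For the knob I plan a wrist view with the tool facing the panel.

```bash
cat >> mv.py <<'E'
YT=.012
def kn(deg,tilt=28): # tool facing panel, tool x at angle deg (ccw from up-panel, seen facing)
    b=tool(YT,tilt); return R.from_rotvec(-np.radians(deg)*b.as_matrix()[:,2])*b
E
python3 - <<'E'
from mv import *
o=telemetry.get_obs();w=snap('wrist')
E=np.eye(4);E[:3,:3]=o['ee_rot'];E[:3,3]=o['ee_pos']
C=w['camera_from_world']@E  # camera from tool
np.save('C.npy',C);np.save('Kw.npy',w['camera_matrix']);print(np.linalg.inv(C).round(3))
k=np.array([.402,.26,.075])
for deg in(145,):
    r=kn(deg);M=r.as_matrix()
    for h in(.1,.13,.16):
      for d in(.0,.04,.08):
        p=k-M[:,2]*h-M[:,0]*d
        E=np.eye(4);E[:3,:3]=M;E[:3,3]=p
        c=dict(camera_from_world=C@np.linalg.inv(E),camera_matrix=w['camera_matrix']);print(deg,h,d,p.round(3),proj(c,k).round(0),np.linalg.inv(c['camera_from_world'])[:3,3].round(3))
E
```

```text
[[-0.     0.963  0.268  0.068]
 [ 1.     0.     0.001  0.   ]
 [ 0.001  0.268 -0.963 -0.144]
 [ 0.     0.     0.     1.   ]]
145 0.1 0.0 [0.355 0.259 0.163] [[277. 209.]] [0.238 0.297 0.265]
145 0.1 0.04 [0.384 0.237 0.179] [[277. 160.]] [0.267 0.275 0.28 ]
145 0.1 0.08 [0.413 0.214 0.194] [[277. 108.]] [0.296 0.252 0.295]
145 0.13 0.0 [0.341 0.259 0.19 ] [[277. 200.]] [0.224 0.297 0.291]
145 0.13 0.04 [0.37  0.237 0.205] [[277. 157.]] [0.253 0.275 0.306]
145 0.13 0.08 [0.399 0.214 0.221] [[277. 110.]] [0.282 0.252 0.322]
145 0.16 0.0 [0.327 0.259 0.216] [[277. 193.]] [0.21  0.297 0.318]
145 0.16 0.04 [0.356 0.237 0.232] [[277. 153.]] [0.239 0.274 0.333]
145 0.16 0.08 [0.385 0.214 0.247] [[277. 111.]] [0.268 0.252 0.348]
```

```bash
python3 - <<'E'
from mv import *
go([.384,.237,.18],kn(145),28)
E
```

```text
t 26.55 now [0.4212 0.0236 0.2077] rows 28 xyz [-0.044  0.254 -0.033] rot [-0.43   0.033  0.802]
```

>>> carry_out(xyz=[[-0.044,0.254,0],[-0.044,0.254,0],[-0.044,0.254,0],[-0.044,0.254,0],[-0.044,0.254,0],[-0.044,0.254,0],[-0.044,0.254,0],[-0.044,0.254,0],[-0.044,0.254,0],[-0.044,0.254,0],[-0.044,0.254,0],[-0.044,0.254,0],[-0.044,0.254,0],[-0.044,0.254,0]], rotation=[[-0.43,0.033,0.8],[-0.43,0.033,0.8],[-0.43,0.033,0.8],[-0.43,0.033,0.8],[-0.43,0.033,0.8],[-0.43,0.033,0.8],[-0.43,0.033,0.8],[-0.43,0.033,0.8],[-0.43,0.033,0.8],[-0.43,0.033,0.8],[-0.43,0.033,0.8],[-0.43,0.033,0.8],[-0.43,0.033,0.8],[-0.43,0.033,0.8]], fingers=[0,0,0,0,0,0,0,0,0,0,0,0,0,0])

```text
t: 28.3
ee_pos: [0.4028, 0.1306, 0.208]
ee_rot: [[0.316, 0.801, 0.508], [0.935, -0.354, -0.023], [0.162, 0.483, -0.861]]
force: [0.5, 0.4, 0.2]
opening: 0.0855
grip_force: 0.0
```

```bash
python3 - <<'E'
from mv import *
print(telemetry.get_obs()['joint_pos'].round(2))
go([.384,.237,.18],kn(145),14)
E
```

```text
[ 0.34 -0.2   2.19 -0.31  0.68  0.9 ]
t 28.3 now [0.4028 0.1306 0.208 ] rows 14 xyz [-0.045  0.253 -0.067] rot [-0.43   0.034  0.801]
```

>>> carry_out(xyz=[[-0.044,0.254,-0.066],[-0.044,0.254,-0.066],[-0.044,0.254,-0.066],[-0.044,0.254,-0.066],[-0.044,0.254,-0.066],[-0.044,0.254,-0.066],[-0.044,0.254,-0.066],[-0.044,0.254,-0.066],[-0.044,0.254,-0.066],[-0.044,0.254,-0.066],[-0.044,0.254,-0.066],[-0.044,0.254,-0.066],[-0.044,0.254,-0.066],[-0.044,0.254,-0.066],[0,0,0]], rotation=[[-0.43,0.033,0.8],[-0.43,0.033,0.8],[-0.43,0.033,0.8],[-0.43,0.033,0.8],[-0.43,0.033,0.8],[-0.43,0.033,0.8],[-0.43,0.033,0.8],[-0.43,0.033,0.8],[-0.43,0.033,0.8],[-0.43,0.033,0.8],[-0.43,0.033,0.8],[-0.43,0.033,0.8],[-0.43,0.033,0.8],[-0.43,0.033,0.8],[0,0,0]], fingers=[0,0,0,0,0,0,0,0,0,0,0,0,0,0,0])

```text
t: 30.18
ee_pos: [0.3843, 0.2372, 0.1801]
ee_rot: [[-0.728, 0.499, 0.47], [0.568, 0.823, 0.007], [-0.383, 0.272, -0.883]]
force: [-0.3, 0.4, 0.8]
opening: 0.0852
grip_force: 0.0
```

```bash
python3 - <<'E'
from mv import *
import pickle
w=snap('wrist','wk.png');pickle.dump(w,open('wk.pkl','wb'))
# rectify onto the panel-parallel plane through guess point, to view facing the panel
k=np.array([.402,.26,.075])
b=tool(YT,28).as_matrix();up=b[:,0];left=-b[:,1];nrm=-b[:,2]
# canonical view 60 mm half-size at three planes? one plane: panel surface ~32-7 below timer_grip
print(telemetry.get_obs()['ee_pos'],proj(w,k))
im=cv2.resize(w['pixels'][40:310,100:460],(800,600),interpolation=2)
cv2.imwrite('pics/wkc.png',im[:,:,::-1])
E
```

```text
[0.38434243 0.2369998  0.18027281] [[276.48254551 159.82495903]]
```

View pics/wkc.png

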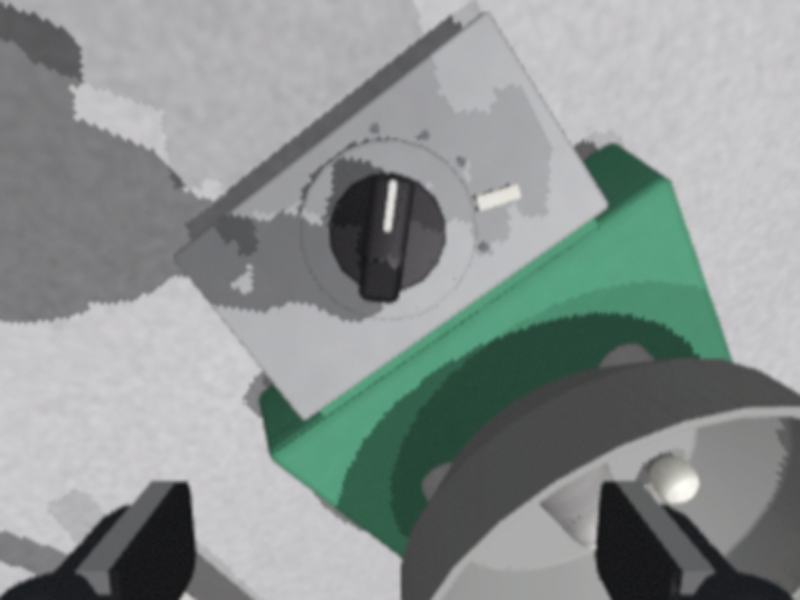

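The wrist view, in crop pixels, shows the panel corners at (488,12), (608,207), (305,418) and (175,258). The dial ring is centred at about (389,230), the white rib at (498,197), and the pointer line runs from (393,180) to (388,230). I solve the panel pose from these.

```bash
cat > knob.py <<'E'
from mv import *
import pickle
w=pickle.load(open('wk.pkl','rb'));k=800/360
f=lambda a:np.array(a,float)/k+[100-.28,40-.28]
cor=f([(608,207),(488,12),(175,258),(305,418)])  # UL,LL,LR,UR
X=np.array([[.0425,.075,0],[-.0425,.075,0],[-.0425,-.075,0],[.0425,-.075,0]]) # up,left,normal
T=w['camera_from_world'];F=np.diag([1,-1,-1.])
ok,rv,tv=cv2.solvePnP(X,cor,w['camera_matrix'],None)
Rc=F@cv2.Rodrigues(rv)[0];tc=F@tv[:,0]
Rw=T[:3,:3].T@Rc;tw=T[:3,:3].T@(tc-T[:3,3])
print('panel centre',tw.round(4));print(Rw.round(3))
print('residual',np.abs(proj(w,X@Rw.T+tw)-cor).max().round(2), 'tilt',np.degrees(np.arccos(Rw[2,2])),'yaw',np.arctan2(-Rw[0,1],Rw[1,1]))
def onp(px,h):
    o,d=ray(w,*f([px])[0]);q=Rw.T@(o-tw);e=Rw.T@d;return q+e*(h-q[2])/e[2]
c=onp((389.5,230),0);m=onp((498,197),.002);print('ring',c.round(4),'mark',m.round(4),'dist',np.linalg.norm((m-c)[:2]))
am=np.degrees(np.arctan2((m-c)[1],(m-c)[0]))
for h in(.032,.038,.045):
    a=onp((393,180),h);b=onp((388,230),h);print(h,'ptr',a.round(4),b.round(4),'ang',np.degrees(np.arctan2((a-b)[1],(a-b)[0])).round(1),'dist tip to axis',np.linalg.norm((a-c)[:2]).round(4), 'ang axis',np.degrees(np.arctan2((a-c)[1],(a-c)[0])).round(1))
print('mark angle',am);print('axis world base',(Rw@c+tw).round(4))
E
python3 knob.py
```

```text
panel centre [0.4061 0.2648 0.0471]
[[ 0.893 -0.031 -0.448]
 [ 0.023  0.999 -0.024]
 [ 0.449  0.011  0.894]]
residual 0.51 tilt 26.670197602375914 yaw 0.030808063998268256
ring [-0.0007  0.0008  0.    ] mark [0.0136 0.0423 0.002 ] dist 0.04387205913118062
0.032 ptr [-0.0157  0.0135  0.032 ] [-0.0032  0.0022  0.032 ] ang 138.1 dist tip to axis 0.0196 ang axis 139.7
0.038 ptr [-0.0158  0.0136  0.038 ] [-0.0035  0.0026  0.038 ] ang 138.1 dist tip to axis 0.0197 ang axis 139.7
0.045 ptr [-0.0158  0.0137  0.045 ] [-0.004  0.003  0.045] ang 138.1 dist tip to axis 0.0198 ang axis 139.6
mark angle 70.89982311586633
axis world base [0.4054 0.2656 0.0468]
```

```bash
sed -i 's/^YT=.*/YT=.02/' mv.py; python3 - <<'E'
from mv import *
r=kn(139);z=r.as_matrix()[:,2];p=np.array([.4054,.2656,.0468])
print(telemetry.get_obs()['joint_pos'].round(2))
plan([(p-z*.09,6) and ((p-z*.09,r),6),((p-z*.018,r),8)])
b=kn(139-68);print((b*r.inv()).as_rotvec()/np.radians(6))
E
```

```text
[ 0.62 -0.04  2.11 -0.42  0.71 -0.08]
6 [-0.118, 0.154, -0.3] [0.073, 0.002, -0.127] -> [0.363 0.265 0.126]
8 [0.141, 0.003, -0.265] [0.0, 0.0, 0.0] -> [0.397 0.265 0.063]
[  5.31961361   0.10640646 -10.00673939]
```

>>> carry_out(xyz=[[-0.118,0.154,-0.3],[-0.118,0.154,-0.3],[-0.118,0.154,-0.3],[-0.118,0.154,-0.3],[-0.118,0.154,-0.3],[-0.118,0.154,-0.3],[0,0,0]], rotation=[[0.073,0,-0.127],[0.073,0,-0.127],[0.073,0,-0.127],[0.073,0,-0.127],[0.073,0,-0.127],[0.073,0,-0.127],[0,0,0]], fingers=[0.3,0.3,0.3,0.3,0.3,0.3,0.3])

```text
t: 31.1
ee_pos: [0.363, 0.2645, 0.1261]
ee_rot: [[-0.679, 0.564, 0.47], [0.642, 0.766, 0.009], [-0.355, 0.308, -0.883]]
force: [-0.1, 0.2, 0.9]
opening: 0.0601
grip_force: 0.0
```

```bash
python3 - <<'E'
from mv import *
r=kn(139);z=r.as_matrix()[:,2];p=np.array([.4054,.2656,.0468])
print(telemetry.get_obs()['joint_pos'].round(2));plan([((p-z*.018,r),8)])
# recheck knob axis from this closer wrist view
w=snap('wrist');g=cv2.cvtColor(w['pixels'],cv2.COLOR_RGB2GRAY)
ax=proj(w,p-z*.0);tp=proj(w,p-z*.034);print('axis px base/top',ax,tp)
L=eyes.regions_of('wrist','timer');print([(x['confidence'],x['extent']) for x in L])
m=(w['pixels'].min(2)>190).astype(np.uint8);N,l,S,ce=cv2.connectedComponentsWithStats(m)
for i in range(1,N):
    if 15<S[i,4]<1500 and np.abs(ce[i]-tp[0]).max()<130: print(ce[i].round(0),S[i].tolist(),cv2.minAreaRect(np.argwhere(l==i)[:,::-1].astype(np.float32)))
E
```

```text
[ 0.71  0.06  2.16 -0.55  0.61  0.25]
8 [0.142, 0.004, -0.264] [0.001, 0.001, -0.0] -> [0.397 0.265 0.063]
axis px base/top [[278.11115691 211.84586854]] [[278.2374227  225.44571862]]
[(0.98, [278.8, 226.9, 58.8, 73.7]), (0.66, [143.6, 386.4, 33.2, 44.9])]
[237. 148.] [224, 140, 33, 17, 213] ((239.78359985351562, 147.08033752441406), (10.59306812286377, 34.81398010253906), 76.75948333740234)
[311. 208.] [302, 190, 18, 39, 376] ((311.5185546875, 208.99478149414062), (38.48004150390625, 12.942234992980957), 74.35774993896484)
```

>>> carry_out(xyz=[[0.14,0.004,-0.264],[0.14,0.004,-0.264],[0.14,0.004,-0.264],[0.14,0.004,-0.264],[0.14,0.004,-0.264],[0.14,0.004,-0.264],[0.14,0.004,-0.264],[0.14,0.004,-0.264],[0,0,0]], rotation=[[0,0,0],[0,0,0],[0,0,0],[0,0,0],[0,0,0],[0,0,0],[0,0,0],[0,0,0],[0,0,0]], fingers=[0.3,0.3,0.3,0.3,0.3,0.3,0.3,0.3,0.3])

```text
t: 32.33
ee_pos: [0.3968, 0.2655, 0.0626]
ee_rot: [[-0.68, 0.563, 0.47], [0.642, 0.767, 0.009], [-0.356, 0.308, -0.883]]
force: [-0.5, -0.7, 0.4]
opening: 0.0597
grip_force: 0.0
```

>>> carry_out(xyz=[[0,0,0],[0,0,0],[0,0,0],[0,0,0],[0,0,0]], rotation=[[0,0,0],[0,0,0],[0,0,0],[0,0,0],[0,0,0]], fingers=[1,1,1,1,1])

```text
t: 32.95
ee_pos: [0.3964, 0.265, 0.0634]
ee_rot: [[-0.679, 0.563, 0.471], [0.642, 0.767, 0.008], [-0.356, 0.307, -0.882]]
force: [-8.4, -6.9, 9.8]
opening: 0.0131
grip_force: 58.4
```

>>> carry_out(xyz=[[0,0,0],[0,0,0],[0,0,0],[0,0,0],[0,0,0],[0,0,0],[0,0,0]], rotation=[[0.38,0.008,-0.715],[0.38,0.008,-0.715],[0.38,0.008,-0.715],[0.38,0.008,-0.715],[0.38,0.008,-0.715],[0.38,0.008,-0.715],[0.38,0.008,-0.715]], fingers=[1,1,1,1,1,1,1])

```text
t: 33.83
ee_pos: [0.3965, 0.2651, 0.0635]
ee_rot: [[-0.245, 0.848, 0.47], [0.962, 0.274, 0.007], [-0.123, 0.454, -0.882]]
force: [-7.5, -7.1, 8.7]
opening: 0.0133
grip_force: 58.5
```

>>> carry_out(xyz=[[0,0,0],[0,0,0],[0,0,0],[0,0,0],[0,0,0],[0,0,0],[0,0,0],[0,0,0],[0,0,0],[0,0,0]], rotation=[[0.38,0.008,-0.715],[0.38,0.008,-0.715],[0.38,0.008,-0.715],[0.38,0.008,-0.715],[0.38,0.008,-0.715],[0.38,0.008,-0.715],[0.38,0.008,-0.715],[0,0,0],[0,0,0],[0,0,0]], fingers=[1,1,1,1,1,1,1,1,1,1])

```text
t: 35.08
ee_pos: [0.3966, 0.265, 0.0635]
ee_rot: [[0.269, 0.841, 0.47], [0.951, -0.308, 0.006], [0.15, 0.445, -0.883]]
force: [-6.0, -7.9, 9.6]
opening: 0.013
grip_force: 58.5
```

```bash
python3 - <<'E'
from mv import *
o=telemetry.get_obs();M=o['ee_rot'];b=tool(YT,28).as_matrix()
x=M[:,0];print('angle',np.degrees(np.arctan2(x@(-b[:,1]),x@b[:,0])),o['force'],o['torque'],o['joint_pos'].round(2))
print(-M[:,2]*.09/.03/8)
E
```

```text
angle 71.03930254923498 [-6.03681178 -7.86362066  9.64975495] [-1.0226561   0.2653645  -0.63093985] [ 0.66  0.25  2.13 -0.7   0.45  1.56]
[-0.17608425 -0.00241553  0.3310793 ]
```

>>> carry_out(xyz=[[0,0,0],[0,0,0],[0,0,0],[-0.18,0,0.33],[-0.18,0,0.33],[-0.18,0,0.33],[-0.18,0,0.33],[-0.18,0,0.33],[-0.18,0,0.33],[-0.18,0,0.33],[-0.18,0,0.33],[-0.1,0,0.5],[0,0,0.5],[0,0,0]], rotation=[[0,0,0],[0,0,0],[0,0,0],[0,0,0],[0,0,0],[0,0,0],[0,0,0],[0,0,0],[0,0,0],[0,0,0],[0,0,0],[0,0,0],[0,0,0],[0,0,0]], fingers=[0.4,0.3,0.3,0.3,0.3,0.3,0.3,0.3,0.3,0.3,0.3,0.3,0.3,0.3])

```text
t: 36.83
ee_pos: [0.351, 0.266, 0.1736]
ee_rot: [[0.268, 0.84, 0.471], [0.951, -0.309, 0.009], [0.153, 0.446, -0.882]]
force: [0.9, 0.0, 0.8]
opening: 0.0597
grip_force: 0.0
```

```bash
cat > kchk.py <<'E'
from mv import *
p=np.array([.4054,.2656,.0468]);b=tool(YT,28).as_matrix();up,left,n=b[:,0],-b[:,1],-b[:,2]
w=snap('wrist','wend.png');V=w['pixels'].min(2)
# rectified views on plane heights 0.034 (bar top) and .001 (panel): 4 px/mm, rows along -up
for h in(.001,.034):
    yy,xx=np.mgrid[-60:60.1:.5,-60:60.1:.5]
    P=p+n*h+np.einsum('ij,k->ijk',-yy*1e-3,up)+np.einsum('ij,k->ijk',-xx*1e-3,left)
    uv=proj(w,P.reshape(-1,3)).astype(np.float32).reshape(*yy.shape,2)
    rec=cv2.remap(V,uv[...,0],uv[...,1],1)
    N,l,S,ce=cv2.connectedComponentsWithStats((rec>195).astype(np.uint8))
    for i in range(1,N):
        q=(ce[i]*.5-60)
        if 30<S[i,4]<900 and np.hypot(*q)<55:
            yx=np.argwhere(l==i);mr=cv2.minAreaRect(yx[:,::-1].astype(np.float32))
            bx=cv2.boxPoints(mr);e=max((bx[1]-bx[0],bx[2]-bx[1]),key=np.linalg.norm)
            print(h,'right,down mm',q.round(1),'size',np.round(np.array(mr[1])*.5,1),'angle of centre (ccw from up)',round(np.degrees(np.arctan2(-q[0],-q[1])),1),'of long axis',round(np.degrees(np.arctan2(-e[0],-e[1]))%180,1))
E
python3 kchk.py; python3 cnt.py
```

```text
0.001 right,down mm [-40.5 -13.5] size [16.8  5.7] angle of centre (ccw from up) 71.5 of long axis 71.6
0.001 right,down mm [2.2 2.8] size [15.5  1.1] angle of centre (ccw from up) -141.5 of long axis 70.3
0.001 right,down mm [-3.6 54.3] size [7. 4.] angle of centre (ccw from up) 176.2 of long axis 0.0
0.001 right,down mm [-12.1  52.4] size [2.5 3. ] angle of centre (ccw from up) 167.0 of long axis 90.0
0.034 right,down mm [-43.4 -15.9] size [14.7  5.1] angle of centre (ccw from up) 69.9 of long axis 71.6
0.034 right,down mm [-5.8 -1.5] size [13.5  1. ] angle of centre (ccw from up) 75.9 of long axis 70.6
0.034 right,down mm [-10.9  44. ] size [5.5 3.5] angle of centre (ccw from up) 166.1 of long axis 0.0
0.034 right,down mm [21.  47.9] size [10.  5.] angle of centre (ccw from up) -156.4 of long axis 15.3
0.034 right,down mm [-13.4  51.7] size [11.2  6.8] angle of centre (ccw from up) 165.5 of long axis 72.6
0.034 right,down mm [10.5 52.7] size [8.  3.1] angle of centre (ccw from up) -168.7 of long axis 84.8
top bowl [([188.0, 190.0], 32), ([180.0, 194.0], 30), ([188.0, 197.0], 33), ([171.0, 199.0], 31)]
top tub [([352.0, 161.0], 10), ([361.0, 162.0], 17), ([393.0, 163.0], 15), ([402.0, 169.0], 87), ([388.0, 163.0], 6), ([352.0, 166.0], 5), ([362.0, 175.0], 25), ([369.0, 175.0], 32), ([379.0, 175.0], 27), ([390.0, 174.0], 28), ([404.0, 197.0], 7), ([404.0, 209.0], 9), ([350.0, 211.0], 5), ([350.0, 223.0], 21), ([351.0, 241.0], 42), ([354.0, 257.0], 37), ([386.0, 259.0], 39)]
side bowl [([274.0, 119.0], 27), ([283.0, 125.0], 85)]
side tub [([275.0, 290.0], 1032), ([401.0, 303.0], 711), ([376.0, 311.0], 196), ([237.0, 361.0], 254), ([384.0, 330.0], 94), ([392.0, 344.0], 22), ([408.0, 359.0], 35), ([386.0, 380.0], 420)]
36.975
```

The pointer stands at 70.5° and the mark at 71.5°. Four stones are in the bowl, four are in the tub, and the scoop is on the bench. I hand in.

```bash
python3 -c "
from plant import ticket
print(ticket.finish_job())"
```

```text
the job is handed in; nothing more can be done
None
```

I handed the job in at about 37 s of the 72 s: four stones are in the bowl and four in the tub, the timer pointer is within about 1° of the mark, and the scoop stands on the bench; no verdict came back.

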